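Line up the slide boxes in the bench square

TASK

Line up the three white slide boxes (two lie on the sloping rack, one on the worktop) as one neat row in the L-shaped aluminium bench square. They must lie flat on the worktop, tops up, long sides touching one another without gaps, each with a short end up against the square's long bar and the first box up against its short arm. Leave the two glass flasks, the brown bottle and the small beaker standing where they are.

Things in the scene. Friction and masses are not known exactly. Their poses are not given: they have to be found in the camera images.
- box_a: One of three identical closed white cardboard slide boxes, 52 x 77 x 22 mm (own x, y, z), 0.14 kg. Origin at the centre of its underside; z points out of its top. At the start it lies on the sloping rack with its long side against the lip, its x pointing up the slope; its top must stay up in the row.
- box_b: One of three identical closed white cardboard slide boxes, 52 x 77 x 22 mm (own x, y, z), 0.14 kg. Origin at the centre of its underside; z points out of its top. At the start it lies on the sloping rack with its long side against the lip, its x pointing up the slope; its top must stay up in the row.
- box_c: One of three identical closed white cardboard slide boxes, 52 x 77 x 22 mm (own x, y, z), 0.14 kg. Origin at the centre of its underside; z points out of its top. At the start it lies flat on the worktop, turned anyhow, with the conical flask standing close to one of its short ends (on its +y side).
- square: L-shaped square of bare aluminium bar fixed to the worktop, 10 mm high, bars 18 mm wide. Origin: inner corner, at worktop height. The long bar is on the far side: inner face (facing -x, the robot) in the plane x = 0, from y = 0 to 282 mm. The short arm's inner face (facing +y) is in the plane y = 0, from x = 0 to -75 mm. The row belongs in x < 0, y > 0.
- corner (a point): The inner corner of the bench square, at worktop height; same axes as the square.
- rack: Fixed sloping rack, aluminium board on a dark stand. Origin: centre of its underside; y along the rack. The board's surface (196 mm wide) rises to +x at 35 degrees, from (x, z) = (-40, 42) to (35, 95) mm. Lip at its foot 7 mm high square to the board, 4 mm thick; end cheeks 12 mm high. Two boxes lie side by side against the lip: grip across their 52 mm, tool square to the board.
- conical_flask: Glass conical flask, 61 mm across, 104 mm high, loose; origin under its centre. Leave it alone.
- amber_bottle: Brown glass bottle, 94 mm across, 229 mm high, loose; origin under its centre. It stands behind the space between rack and square, or behind the square. Leave it alone.
- vol_flask: Glass volumetric flask with a round belly and a long thin neck, 79 mm across, 183 mm high, loose; origin under its centre. It stands behind the square, or behind the space between rack and square. Leave it alone.
- beaker: Small glass beaker, 46 mm across, 56 mm high, loose, on the robot's side of the square; origin under its centre. Leave it alone.
There are look-alikes about, which are no part of the job. Leave any pink or yellow look-alike of the box_c alone.

How it is judged:
By the outcome, as a careful person would: the job done as asked, in the order asked, and still so for the second after the job is handed in, with the robot touching nothing.
It also fails if it takes over 72 s, if anything falls off the work surface, if the arm or the gripper's body presses on something with over 40 N, if the wrist force passes 120 N, or if a joint passes its speed limit or range.

ROBOT

A 6-joint arm with a two-finger parallel gripper is mounted at the origin on a cart in front of the work surface, level with it; the furniture and walls round the work are solid. World frame = base frame: x ahead of the robot, y to its left, z up, the work surface at z = 0. Lengths are in m, angles in rad, forces in N, time in s.
With the tool pointing down it reaches from about 0.35 to 0.975 m from the base axis. Payload 4.9 kg.
Tool frame: the origin (TCP) lies on the mounting face of the last link; the fingertips stand 173 mm ahead of it and the grasp point (between the pads) lies 155 mm ahead of it; z points along the fingers, y is the direction in which the jaws open and shut (so a half turn about z gives the same grasp; the last joint's range is limited). The gripper opens to 85 mm and grips with 20 to 120 N. Pads are 22 mm wide; open, the fingers measure 114 mm over their backs; the gripper's body (76 mm by 85 mm) begins 54 mm behind the grasp point. The pads swing forward as they close: fully open they stand 13 mm farther back than shut.
Start: joints at [1.161, 0.053, 1.613, -0, 1.476, -0.119], TCP at [0.179, 0.599, 0.405] pointing down, gripper open.
Joint ranges: [-3.01, 3.01], [-1.01, 2.22], [0.06, 2.58], [-1.02, 4.17], [0.09, 2.62], [-3.14, 3.14]. Speed limits (rad/s): [2.57, 2.57, 3.14, 3.14, 3.14, 3.14].

INTERFACE

Orientations are given as a unit quaternion [w, x, y, z].
In Python, from plant import manip gives the robot as it stands.
- The arm moves only by the tool play_rows, never from a script. Its argument "increments" is a list of rows, each an object with "offset": the shift along the tool's x, y, z in mm, a list of three; "twist": the turn about the tool's z in rad; "grip": the opening, from 0 (shut) to 1 (fully open). In form: [{"offset": [dx, dy, dz], "twist": twist, "grip": grip}, ...]. A call has 1 to 5 rows; each row is the pose to reach, as a shift and turn from the pose commanded when the call began, along the tool's axes at that moment; what a row does not reach only later rows make up. A row lasts 1/12 s, in which the tool goes at most 41.7 mm and 7.16 degrees, less where a joint would pass 70% of its speed; a pose out of reach is approached as far as the arm can. A call with a gripper value outside its range is refused whole. The fingers move at their own pace and stop on an object; the grip force is fixed at half the most. Time passes only in rows, so rows that repeat a pose let the fingers close. It gives the time, the measured TCP pose, the force and the opening at its end, in the units of the state.
- manip.state(): the state, without advancing time (a new reading comes with each control period).
- manip.grab_frame(name): name is "scene" or "side" or "wrist"; returns the picture (420x560x3 uint8, blue, green, red); there is no depth.
- manip.get_calibration(name): a dict with "fx", "fy", "cx", "cy" (pixels), "T" (4x4, takes a point from camera to world coordinates). Camera axes: x right, y down, z forward; pixel columns grow to the right and rows downward; lengths in m; the calibration is good to about 2 mm. A picture is of the moment at which its call begins: read the wrist's pose just before it. get_calibration takes no time and is no camera call; for the wrist camera it gives the pose at the moment of the call.
- manip.job_done(): hands the job in, once; it reports no verdict.
Trained networks look in the newest picture that a camera, given by its name, has taken for a name from the list of things; names that differ only in an ending like _2 or _b are one class to them, and where a whole thing is asked for, a point or a joint stands for the part that bears it (a point fixed in the world has none). Each returns a list of dicts, best first, with "p" (0 to 1); they miss things now and then, are a little off and sometimes report something else, mostly with a low value. They report only what shows in the picture. A call takes as long as a camera call. They do not tell look-alikes from the thing itself.
- manip.boxes_of(query, camera): "xyz" ([x, y, z] in m, in the coordinates of the camera as it stood for that picture, good to about 4 mm: the middle of the surface that is visible of it).
- manip.tip_of(query, camera): "xyz" ([x, y, z] in m, in the coordinates of the camera as it stood for that picture, good to about 4 mm: a listed point, or the origin of a listed thing).
The state is a dict: "time": time; "joint_pos": joint angles; "joint_vel": joint speeds; "joint_efforts": joint torques, N m; "tool_pos": TCP position; "tool_rot": TCP orientation; "contact_force": force on the tool from outside, world axes, zero at the start; "ft_torque": the same for the moment, N m; "gripper_width": opening from 0.0 (shut) to 1.0 (fully open).
Only numpy, scipy, OpenCV 4.12 (cv2) and the standard library are available. Lean on these libraries where they do the work, as an engineer would, in place of code of your own. Each camera call takes 0.05 s, during which the arm holds its last target. There are 200 camera calls.

## Working session

There is one attempt and no reset: what is moved stays moved. The work goes in short steps, Python scripts to look and compute and a tool call to move; the robot and the scene stay as the last step left them, time stands still between calls to the robot, and variables do not carry over. Pictures are saved under pics/ and viewed, about 8 in all and at most 12, crops included, and the job is handed in when it is done.

Besides the shell and the picture viewer there is one more tool, called after "Call:" by a JSON object that holds its "op" and its "data", one argument or row to a line. play_rows: Moves the arm, as the interface text tells. Its arguments: {"type":"object","properties":{"increments":{"type":"array"}},"required":["increments"]}

```bash
mkdir -p pics; ls
cat > h.py <<'E'
import numpy as np, cv2
from plant import manip
from scipy.spatial.transform import Rotation as R
def cal(n):
    c=manip.get_calibration(n); return c,np.array(c["T"])
def toW(n,p):
    c,T=cal(n); return T[:3,:3]@np.array(p)+T[:3,3]
def pix(n,uv,z,T=None):
    c,T0=cal(n); T=T0 if T is None else T
    d=T[:3,:3]@np.array([(uv[0]-c["cx"])/c["fx"],(uv[1]-c["cy"])/c["fy"],1]); o=T[:3,3]
    return o+d*(z-o[2])/d[2]
def proj(n,P):
    c,T=cal(n); q=T[:3,:3].T@(np.array(P)-T[:3,3]); return c["fx"]*q[0]/q[2]+c["cx"],c["fy"]*q[1]/q[2]+c["cy"]
def tool():
    s=manip.state(); q=s["tool_rot"]; return np.array(s["tool_pos"]),R.from_quat([q[1],q[2],q[3],q[0]])
E
python3 - <<'E'
from h import *
for n in("scene","side"):
    im=manip.grab_frame(n); cv2.imwrite(f"pics/{n}0.png",im)
    for q in("box_a","corner","square","rack","conical_flask","amber_bottle","vol_flask","beaker"):
        print(n,q,[(np.round(toW(n,d["xyz"]),3).tolist(),round(d["p"],2)) for d in manip.tip_of(q,n)][:5])
    print(n,np.round(cal(n)[1],3).tolist())
s=manip.state();print(s["tool_rot"],s["time"],s["contact_force"])
E
```

```text
pics
scene box_a [([0.382, 0.203, 0.001], 0.86), ([0.471, 0.012, 0.002], 0.79), ([0.458, -0.113, 0.004], 0.77), ([0.534, 0.26, 0.06], 0.74), ([0.512, 0.371, 0.056], 0.63)]
scene corner [([0.656, -0.334, 0.001], 0.83)]
scene square [([0.648, -0.336, 0.002], 0.83)]
scene rack [([0.536, 0.321, -0.004], 0.64)]
scene conical_flask [([0.474, 0.108, 0.0], 0.89)]
scene amber_bottle [([0.698, 0.095, -0.001], 0.86)]
scene vol_flask [([0.795, -0.148, -0.005], 0.86)]
scene beaker [([0.391, -0.233, -0.001], 0.91)]
scene [[0.67, -0.529, 0.521, -0.123], [-0.742, -0.488, 0.459, -0.585], [0.012, -0.694, -0.72, 1.027], [0.0, 0.0, 0.0, 1.0]]
side box_a [([0.375, 0.204, -0.003], 0.9), ([0.457, -0.109, -0.001], 0.79), ([0.384, 0.334, 0.002], 0.75), ([0.472, 0.018, -0.001], 0.7), ([0.534, 0.266, 0.055], 0.69)]
side corner []
side square []
side rack [([0.541, 0.32, 0.001], 0.67)]
side conical_flask [([0.472, 0.112, -0.002], 0.94)]
side amber_bottle [([0.696, 0.089, -0.001], 0.87)]
side vol_flask [([0.794, -0.154, -0.0], 0.58)]
side beaker [([0.392, -0.233, -0.001], 0.81)]
side [[0.938, -0.117, 0.326, 0.161], [-0.346, -0.363, 0.865, -1.079], [0.017, -0.924, -0.381, 0.548], [0.0, 0.0, 0.0, 1.0]]
[7.80604782e-06 1.44871883e-01 9.89450422e-01 2.74474257e-05] 0.9 [ 0.15289555 -0.49141588  0.12957676]
```

View pics/scene0.png

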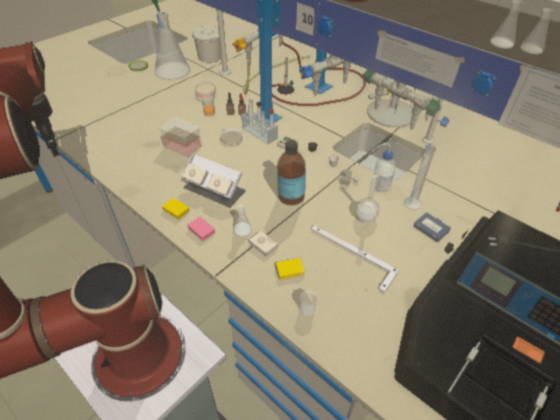

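View pics/side0.png

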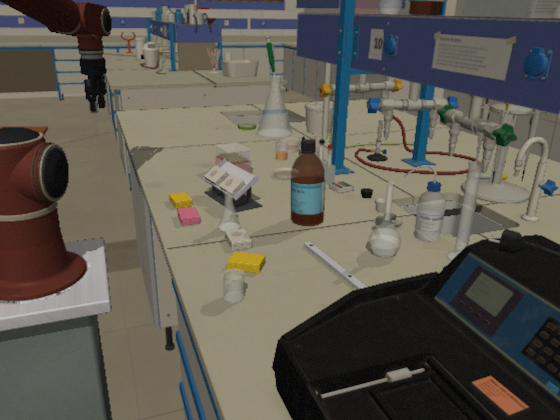

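Candidates in the scene picture: white box (263,242) is box_c, beside the conical flask. Whites on the rack (195,173) and (220,183) are box_a and box_b. Yellow (175,208), pink (201,228) and yellow (290,268) are look-alikes. The square's corner is near (390,270) and its bar end near (313,228).

```bash
cat >> h.py <<'E'
def go(x,y,z,yaw=None):
    "offset (mm) and twist to bring TCP to x,y,z with jaw axis at yaw deg (mod 180)"
    p,r=tool(); o=r.as_matrix().T@(np.array([x,y,z])-p)*1000
    tw=0
    if yaw is not None:
        m=r.as_matrix(); cur=np.degrees(np.arctan2(m[1,1],m[0,1])); d=(yaw-cur+90)%180-90; tw=-np.radians(d)
    print("offset",np.round(o,1).tolist(),"twist",round(float(tw),3))
def st():
    s=manip.state(); p,r=tool(); m=r.as_matrix()
    print("t",round(s["time"],2),"p",np.round(p,4),"yaw",round(np.degrees(np.arctan2(m[1,1],m[0,1])),2),"tilt",np.round(m[:,2],3),"F",np.round(s["contact_force"],1),"g",round(s["gripper_width"],3),"j",np.round(s["joint_pos"],2))
E
python3 - <<'E'
from h import *
p,r=tool();c,T=cal("wrist")
print(np.round(r.as_matrix().T@(T[:3,3]-p),4).tolist(),np.round(r.as_matrix().T@T[:3,:3],3).tolist(),c["fx"],c["cx"],c["cy"])
st(); go(0.42,0.33,0.36,100); go(0.45,0.0,0.36)
a=cv2.imread("pics/scene0.png")[160:300,160:420]; cv2.imwrite("pics/crop1.png",cv2.resize(a,None,fx=3,fy=3,interpolation=cv2.INTER_CUBIC))
for uv in((313,228),(395,270)): print(pix("scene",uv,0.01))
E
```

```text
[0.0717, -0.0, 0.0318] [[0.001, -0.961, -0.276], [1.0, 0.0, 0.001], [-0.001, -0.276, 0.961]] 377.1796509454767 276.60232636952423 207.52700769891808
t 0.9 p [0.1792 0.5987 0.4047] yaw 73.34 tilt [ 0.  0. -1.] F [ 0.2 -0.5  0.1] g 0.998 j [ 1.16  0.05  1.61 -0.    1.48 -0.12]
offset [-307.7, -188.4, 44.7] twist -0.465
offset [-431.1, -496.0, 44.7] twist 0.0
[ 0.62779735 -0.06039712  0.01      ]
[ 0.66315915 -0.34516656  0.01      ]
```

View pics/crop1.png

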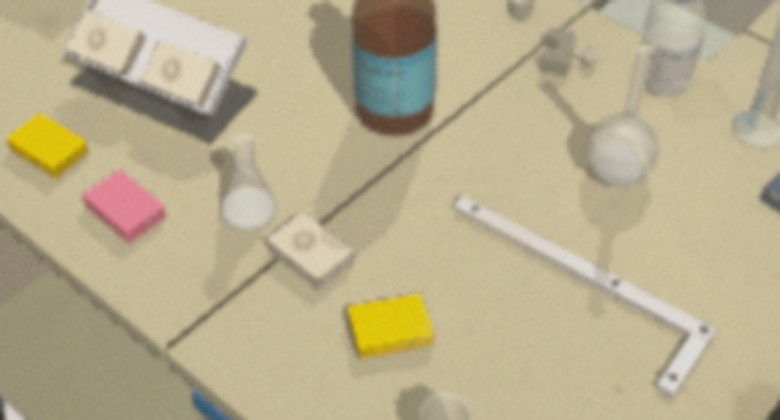

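The crop shows the white box_c at crop (310,248), beside the flask foot at (247,205). The yellow one at (390,322) and the pink one at (124,205) are clearly different. Both white boxes lie on the rack at (105,42) and (178,72). I'm moving over the rack first to measure on the way.

Call:
{"op": "play_rows", "data": {
  "increments": [
    {"offset": [-35,-20,5],"twist": -0.06,"grip": 1},
    {"offset": [-70,-42,10],"twist": -0.12,"grip": 1},
    {"offset": [-105,-64,15],"twist": -0.18,"grip": 1},
    {"offset": [-140,-86,20],"twist": -0.24,"grip": 1},
    {"offset": [-175,-107,25],"twist": -0.3,"grip": 1}
  ]
}}

```text
time: 1.32
tool_pos: [0.3168, 0.4445, 0.3796]
tool_rot: [0.0, -0.006, 1.0, 0.0]
contact_force: [0.5, 0.4, 0.6]
gripper_width: 0.999
```

```bash
python3 -c "
from h import *
st();go(0.44,0.33,0.36,100)"
```

```text
t 1.32 p [0.3168 0.4445 0.3796] yaw 90.74 tilt [ 0.  0. -1.] F [0.5 0.4 0.6] g 0.999 j [ 0.82 -0.12  1.82 -0.    1.44 -0.77]
offset [-121.7, -116.1, 19.6] twist -0.162
```

Call:
{"op": "play_rows", "data": {
  "increments": [
    {"offset": [-30,-29,5],"twist": -0.04,"grip": 1},
    {"offset": [-60,-58,10],"twist": -0.08,"grip": 1},
    {"offset": [-90,-87,15],"twist": -0.12,"grip": 1},
    {"offset": [-120,-116,20],"twist": -0.16,"grip": 1},
    {"offset": [-120,-116,20],"twist": -0.16,"grip": 1}
  ]
}}

```text
time: 1.73
tool_pos: [0.4408, 0.327, 0.3589]
tool_rot: [0.0, -0.082, 0.997, -0.001]
contact_force: [-0.1, 1.0, 0.2]
gripper_width: 1.0
```

Run:
```python
from h import *
st(); c,T=cal("wrist"); im=manip.grab_frame("wrist"); cv2.imwrite("pics/rack.png",im); np.save("rackT.npy",T)
for q in("box_a","rack"):
  print(q,[(np.round(toW("wrist",d["xyz"]),4).tolist(),round(d["p"],2)) for d in manip.tip_of(q,"wrist")])
```

```text
t 1.73 p [0.4408 0.327  0.3589] yaw 99.37 tilt [ 0.001 -0.003 -1.   ] F [-0.1  1.   0.2] g 1.0 j [ 0.5  -0.1   1.84 -0.    1.4  -1.23]
box_a [([0.5289, 0.2702, 0.0562], 0.75), ([0.3717, 0.2085, -0.0014], 0.73), ([0.3754, 0.3376, -0.0013], 0.71), ([0.5089, 0.376, 0.0565], 0.55)]
rack [([0.5339, 0.3247, -0.0001], 0.67)]
```

View pics/rack.png

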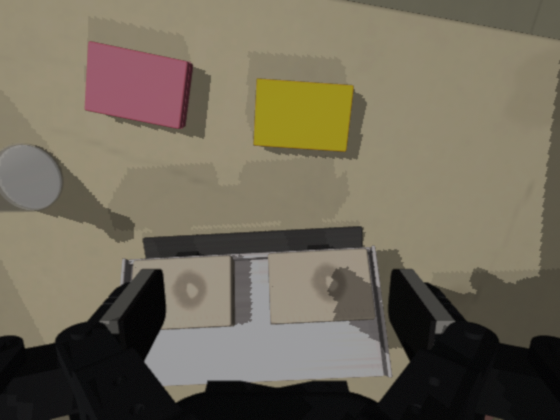

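The wrist picture shows the rack with both boxes, right one about (268..372, 250..322), left one about (133..232, 256..328), gap about 36 px, and pink and yellow boxes above. I'm fitting the rack pose from the top-face corners.

Run:
```python
from h import *
from scipy.optimize import least_squares
T=np.load("rackT.npy"); c,_=cal("wrist")
im=cv2.imread("pics/rack.png")
cv2.imwrite("pics/rz.png",cv2.resize(im[235:345,110:400],None,fx=2.75,fy=2.75,interpolation=cv2.INTER_CUBIC))
def pj(P):
    q=(np.array(P)-T[:3,3])@T[:3,:3]; return np.c_[c["fx"]*q[:,0]/q[:,2]+c["cx"],c["fy"]*q[:,1]/q[:,2]+c["cy"]]
obs=np.array([(231,256),(232,325),(268,252),(365,250),(374,319),(270,323)],float)
def model(v):
    x,y,w,d1,d2=v; h=.0385; dn=(-.0526,.060); up=(-.010,.0898)
    L=[(dn,d1+h),(up,d1+h),(dn,d2-h),(dn,d2+h),(up,d2+h),(up,d2-h)]
    cw,sw=np.cos(w),np.sin(w)
    return [[x+cw*a[0]-sw*b,y+sw*a[0]+cw*b,a[1]] for a,b in L]
f=lambda v:(pj(model(v))-obs).ravel()
g=lambda v:np.r_[f(v),(v[3]+v[4])/.003]
s=least_squares(g,[.534,.322,.19,-.053,.053]); print(np.round(s.x,4),np.degrees(s.x[2]),np.round(s.fun,1))
```

```text
[ 0.5373  0.3241  0.2123 -0.0517  0.0517] 12.161765801080078 [ 0.5 -1.6 -0.5  0.6 -1.9  0.9  2.2 -1.5  1.6  0.7 -1.8  1.1 -0. ]
```

View pics/rz.png

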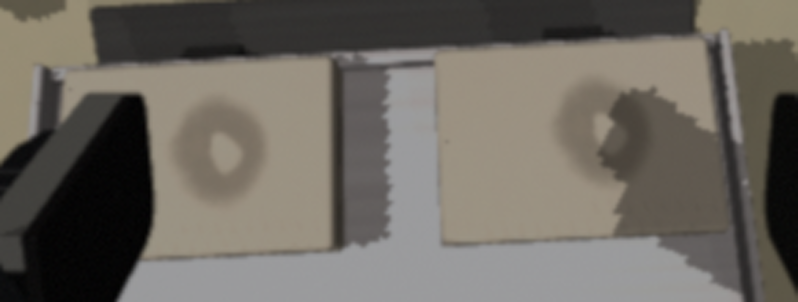

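```bash
cat > rk.py <<'E'
from h import *
from scipy.optimize import least_squares
T=np.load("rackT.npy"); c,_=cal("wrist")
def pj(P):
    q=(np.array(P)-T[:3,3])@T[:3,:3]; return np.c_[c["fx"]*q[:,0]/q[:,2]+c["cx"],c["fy"]*q[:,1]/q[:,2]+c["cy"]]
obs=np.array([(132.5,260.5),(230.7,256.8),(231.5,324.8),(268.2,253.2),(366.4,249.2),(374.4,319.4),(270.4,323)])
def model(v):
    x,y,w,d1,d2,z=v; h=.0385; dn=(-.0526,.060); up=(-.010,.0898)
    L=[(dn,d1-h),(dn,d1+h),(up,d1+h),(dn,d2-h),(dn,d2+h),(up,d2+h),(up,d2-h)]
    cw,sw=np.cos(w),np.sin(w)
    return [[x+cw*a[0]-sw*b,y+sw*a[0]+cw*b,a[1]+z] for a,b in L]
f=lambda v:(pj(model(v))-obs).ravel()
for k in(.001,.02):
  g=lambda v:np.r_[f(v),(v[3]+v[4])/.003,v[5]/k]
  s=least_squares(g,[.534,.322,.19,-.053,.053,0]); x,y,w,d1,d2,z=s.x
  print(np.round(s.x,4),np.degrees(w),np.round(s.fun,1))
  for d in(d1,d2): print("pt rackx=-30:",np.round([x+np.cos(w)*-.030-np.sin(w)*d,y+np.sin(w)*-.030+np.cos(w)*d],4))
st()
E
python3 rk.py; python3 -c "
from h import *
go(0.44,0.0,0.36,97)"
```

```text
[ 0.5386  0.3246  0.2174 -0.0523  0.0523 -0.0018] 12.458933324587186 [-0.5 -0.4  0.5 -1.5 -0.1  1.1 -1.3  0.4  0.9 -0.5  1.5 -0.  -1.1  1.2
  0.  -1.8]
pt rackx=-30: [0.5206 0.2671]
pt rackx=-30: [0.498  0.3692]
[ 0.541   0.3247  0.2163 -0.0531  0.0531 -0.0065] 12.390437518591842 [ 0.7 -0.1 -0.  -1.  -0.7  0.4 -0.4  0.8  0.1  0.1  0.5 -0.6 -0.2  0.4
 -0.  -0.3]
pt rackx=-30: [0.5231 0.2665]
pt rackx=-30: [0.5003 0.3702]
t 1.88 p [0.4374 0.331  0.3597] yaw 99.6 tilt [-0.001  0.    -1.   ] F [-0.7 -0.3 -0.3] g 1.002 j [ 0.51 -0.1   1.84  0.    1.4  -1.23]
offset [52.6, -326.8, -0.4] twist 0.045
```

Call:
{"op": "play_rows", "data": {
  "increments": [
    {"offset": [9,-40,0],"twist": 0,"grip": 1},
    {"offset": [16,-80,0],"twist": 0,"grip": 1},
    {"offset": [22,-120,0],"twist": 0,"grip": 1},
    {"offset": [28,-160,0],"twist": 0,"grip": 1},
    {"offset": [34,-200,0],"twist": 0,"grip": 1}
  ]
}}

```text
time: 2.3
tool_pos: [0.4364, 0.1284, 0.3601]
tool_rot: [0.001, -0.086, 0.996, 0.0]
contact_force: [1.2, -0.7, -0.7]
gripper_width: 0.997
```

Call:
{"op": "play_rows", "data": {
  "increments": [
    {"offset": [6,-40,0],"twist": 0,"grip": 1},
    {"offset": [12,-80,0],"twist": 0,"grip": 1},
    {"offset": [18,-115,0],"twist": 0,"grip": 1},
    {"offset": [18,-126,0],"twist": 0,"grip": 1},
    {"offset": [18,-126,0],"twist": 0,"grip": 1}
  ]
}}

```text
time: 2.72
tool_pos: [0.4409, 0.0003, 0.3602]
tool_rot: [0.001, -0.083, 0.997, -0.0]
contact_force: [0.1, 0.5, 0.3]
gripper_width: 1.001
```

Run:
```python
from h import *
st(); c,T=cal("wrist"); im=manip.grab_frame("wrist"); np.save("cT.npy",T); cv2.imwrite("pics/c.png",im)
for q in("box_a","conical_flask","square"):
  print(q,[(np.round(toW("wrist",d["xyz"]),4).tolist(),round(d["p"],2)) for d in manip.tip_of(q,"wrist")])
go(0.55,-0.2,0.36)
```

```text
t 2.72 p [4.409e-01 3.000e-04 3.602e-01] yaw 99.56 tilt [ 0.001 -0.    -1.   ] F [0.1 0.5 0.3] g 1.001 j [-0.17 -0.38  2.07  0.    1.45 -1.91]
box_a [([0.3726, 0.2066, -0.006], 0.8), ([0.4698, 0.0205, 0.0013], 0.72), ([0.4548, -0.1056, 0.0015], 0.57)]
conical_flask [([0.4694, 0.1141, -0.0003], 0.71)]
square []
offset [-72.9, -218.4, -0.4] twist 0.0
```

View pics/c.png

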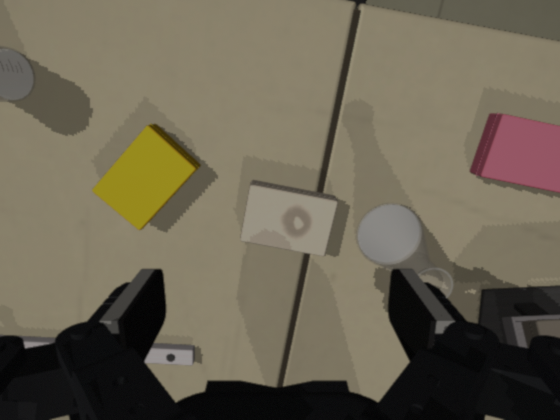

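Box_c shows white at top-face corners (250,189), (335,202), (325,254), (243,243), with the flask base at (390,235) and the end of the square's bar at (193,355). It's the right one, next to the flask.

Run:
```python
from h import *
T=np.load("cT.npy"); im=cv2.imread("pics/c.png")
hsv=cv2.cvtColor(im,cv2.COLOR_BGR2HSV)
P=np.array([pix("wrist",u,.022,T)[:2] for u in((250,189),(335,202),(325,254),(243,243))])
print(P.round(4),P.mean(0)); d=(P[1]+P[2]-P[0]-P[3])/2; print("len",np.linalg.norm(d),"yaw long",np.degrees(np.arctan2(d[1],d[0])),"wid",np.linalg.norm(P[2]-P[1]),np.linalg.norm(P[3]-P[0]))
m=((hsv[...,1]<60)&(hsv[...,2]>120)).astype(np.uint8)[170:270,225:350]
print(hsv[220,270],hsv[220,220],hsv[245,270],hsv[260,340])
for u in((193,347),(193,364)): print(pix("wrist",u,.01,T))
go(0.54,-0.2,0.36,None)
```

```text
[[ 0.4454 -0.0205]
 [ 0.4446  0.0517]
 [ 0.4923  0.0529]
 [ 0.4941 -0.0194]] [0.46912239 0.01617689]
len 0.07230744278302446 yaw long 91.03083543241075 wid 0.04774120385507496 0.04868536740274109
[ 21  35 152] [ 22  55 138] [ 18  43 136] [ 21  56 137]
[ 0.61557253 -0.05265244  0.01      ]
[ 0.6352821  -0.05055156  0.01      ]
offset [-63.0, -216.7, -0.4] twist 0.0
```

Call:
{"op": "play_rows", "data": {
  "increments": [
    {"offset": [-14,-39,0],"twist": 0,"grip": 1},
    {"offset": [-28,-78,0],"twist": 0,"grip": 1},
    {"offset": [-42,-117,0],"twist": 0,"grip": 1},
    {"offset": [-56,-156,0],"twist": 0,"grip": 1},
    {"offset": [-60,-190,0],"twist": 0,"grip": 1}
  ]
}}

```text
time: 3.33
tool_pos: [0.5341, -0.1763, 0.3596]
tool_rot: [0.0, -0.086, 0.996, 0.0]
contact_force: [0.6, 1.2, -0.0]
gripper_width: 0.993
```

Call:
{"op": "play_rows", "data": {
  "increments": [
    {"offset": [-5,-20,0],"twist": 0,"grip": 1},
    {"offset": [-5,-30,0],"twist": 0,"grip": 1},
    {"offset": [-5,-30,0],"twist": 0,"grip": 1}
  ]
}}

```text
time: 3.58
tool_pos: [0.5427, -0.2049, 0.3594]
tool_rot: [-0.0, -0.085, 0.996, 0.0]
contact_force: [0.2, 1.0, 0.4]
gripper_width: 1.0
```

Run:
```python
from h import *
st(); c,T=cal("wrist"); im=manip.grab_frame("wrist"); np.save("sT.npy",T); cv2.imwrite("pics/s.png",im)
for q in("corner","square","beaker"):
  print(q,[(np.round(toW("wrist",d["xyz"]),4).tolist(),round(d["p"],2)) for d in manip.tip_of(q,"wrist")])
```

```text
t 3.58 p [ 0.5427 -0.2049  0.3594] yaw 99.7 tilt [-0.001  0.    -1.   ] F [0.2 1.  0.4] g 1.0 j [-0.49 -0.02  1.76  0.    1.4  -2.23]
corner [([0.647, -0.3332, 0.0002], 0.62)]
square [([0.6454, -0.3319, 0.0003], 0.74)]
beaker []
```

View pics/s.png

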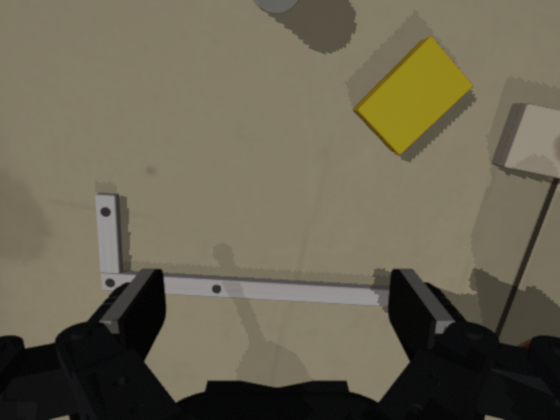

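The square's short arm shows at (97..119, 194..270) and the long bar from (102,283) to about (390,295). I'm fitting the edges numerically.

Run:
```python
from h import *
T=np.load("sT.npy"); g=cv2.GaussianBlur(cv2.cvtColor(cv2.imread("pics/s.png"),cv2.COLOR_BGR2GRAY),(3,3),0).astype(int)
print(g[268:305,190].tolist()); print(g[272:312,340].tolist()); print("arm",g[225,85:135].tolist()); print(g[250,85:135].tolist())
print("end",g[185:205,108].tolist())
```

```text
[112, 111, 111, 111, 110, 103, 92, 82, 82, 95, 117, 135, 143, 145, 146, 146, 146, 145, 145, 144, 144, 144, 145, 146, 146, 145, 138, 129, 125, 125, 125, 125, 125, 126, 126, 126, 126]
[122, 118, 114, 113, 113, 113, 113, 112, 112, 109, 100, 89, 81, 83, 97, 119, 136, 142, 144, 145, 145, 145, 145, 145, 146, 146, 146, 147, 147, 146, 140, 131, 126, 126, 126, 126, 126, 126, 126, 126]
arm [124, 124, 124, 124, 124, 124, 124, 124, 125, 124, 125, 130, 138, 144, 146, 146, 145, 145, 146, 146, 147, 147, 146, 146, 146, 146, 146, 146, 146, 141, 125, 99, 72, 56, 54, 63, 74, 80, 82, 82, 82, 85, 95, 110, 120, 123, 124, 124, 124, 124]
[125, 125, 125, 125, 125, 125, 125, 125, 125, 125, 125, 125, 126, 132, 140, 145, 146, 145, 144, 144, 145, 147, 147, 147, 147, 146, 145, 145, 146, 146, 145, 134, 111, 82, 60, 53, 60, 72, 80, 82, 83, 82, 84, 93, 107, 119, 124, 125, 125, 125]
end [112, 112, 112, 111, 111, 111, 108, 101, 92, 95, 114, 133, 143, 145, 146, 146, 146, 146, 146, 146]
```

```bash
cat >> h.py <<'E'
SQ=None
import os
if os.path.exists("sq.npy"):
    SQ=np.load("sq.npy")  # x,y,yaw(rad) of square
def sq2w(x,y):
    c,s=np.cos(SQ[2]),np.sin(SQ[2]); return np.array([SQ[0]+c*x-s*y,SQ[1]+s*x+c*y])
def w2sq(x,y):
    c,s=np.cos(SQ[2]),np.sin(SQ[2]); a,b=x-SQ[0],y-SQ[1]; return np.array([c*a+s*b,-s*a+c*b])
E
python3 - <<'E'
from h import *
T=np.load("sT.npy"); q=lambda u,v:pix("wrist",(u,v),.01,T)[:2]
a,b=q(190,278),q(340,286.9); e,f=q(116,225),q(117.4,250); a2,b2=q(190,294.6),q(340,302.5); e2=q(96.6,225)
d=(b-a); w1=np.degrees(np.arctan2(-d[0],d[1])); d2=f-e; w2=np.degrees(np.arctan2(d2[1],d2[0])); dd=(b2-a2)
print(w1,w2,np.degrees(np.arctan2(-dd[0],dd[1])))
w=np.radians((4*w1+np.degrees(np.arctan2(-dd[0],dd[1]))*4)/8); n=np.array([np.cos(w),np.sin(w)]); t=np.array([-n[1],n[0]])
print("bar width",n@(a2-a),n@(b2-b),"arm w",t@(e-e2))
X=(n@(a+b)/2+n@(a2+b2)/2-.018)/2; Y=(t@(e+f)/2); Y2=t@(e+e2)/2+.009; print(X,n@(a+b)/2,Y,Y2)
o=n*X+t*(Y+Y2)/2; print("corner",o,np.degrees(w)); np.save("sq.npy",[o[0],o[1],w])
E
python3 - <<'E'
from h import *
st(); print(SQ); print("end of bar meas in sq",w2sq(0.6156,-.0527),w2sq(.6353,-.0506))
go(0.469,0.0162,0.25,1.0)
c=sq2w(-.0385-.001,.026+.001); print("slot1 ",c)
E
```

```text
5.964669360778568 6.057854113160088 6.337983549294809
bar width 0.017155301700170905 0.016239948151178758 arm w 0.017175554196491742
0.6095010965122549 0.6101522840494176 -0.4007838213107691 -0.40035209804161553
corner [ 0.64891457 -0.33295068] 6.151326455036688
t 3.78 p [ 0.5418 -0.203   0.3596] yaw 99.81 tilt [-0.     0.001 -1.   ] F [-0.  -0.1 -0.5] g 0.998 j [-0.49 -0.02  1.77  0.    1.4  -2.23]
[ 0.64891457 -0.33295068  0.1073609 ]
end of bar meas in sq [-0.00309256  0.28220691] [0.01671904 0.28218387]
offset [34.4, 228.4, 109.7] twist -1.417
slot1  [ 0.60674882 -0.31033875]
```

Call:
{"op": "play_rows", "data": {
  "increments": [
    {"offset": [6,39,10],"twist": 0.12,"grip": 1},
    {"offset": [12,78,20],"twist": 0.24,"grip": 1},
    {"offset": [18,117,30],"twist": 0.36,"grip": 1},
    {"offset": [24,156,40],"twist": 0.48,"grip": 1},
    {"offset": [30,195,50],"twist": 0.6,"grip": 1}
  ]
}}

```text
time: 4.2
tool_pos: [0.4785, -0.0165, 0.3097]
tool_rot: [0.0, 0.214, 0.977, 0.0]
contact_force: [0.6, 0.3, -0.5]
gripper_width: 1.0
```

Call:
{"op": "play_rows", "data": {
  "increments": [
    {"offset": [0,0,0],"twist": 0.12,"grip": 1},
    {"offset": [0,0,0],"twist": 0.24,"grip": 1},
    {"offset": [0,0,0],"twist": 0.36,"grip": 1},
    {"offset": [0,0,0],"twist": 0.48,"grip": 1},
    {"offset": [0,0,0],"twist": 0.6,"grip": 1}
  ]
}}

```text
time: 4.62
tool_pos: [0.4794, -0.0177, 0.3103]
tool_rot: [0.0, 0.492, 0.87, 0.0]
contact_force: [-0.6, -0.2, -0.1]
gripper_width: 0.998
```

Call:
{"op": "play_rows", "data": {
  "increments": [
    {"offset": [0,0,0],"twist": 0.12,"grip": 1},
    {"offset": [0,0,0],"twist": 0.24,"grip": 1},
    {"offset": [0,0,0],"twist": 0.36,"grip": 1},
    {"offset": [0,0,0],"twist": 0.48,"grip": 1},
    {"offset": [0,0,0],"twist": 0.52,"grip": 1}
  ]
}}

```text
time: 5.03
tool_pos: [0.4794, -0.018, 0.3103]
tool_rot: [0.0, 0.699, 0.715, 0.0]
contact_force: [0.9, 0.4, -0.3]
gripper_width: 1.001
```

```bash
python3 -c "
from h import *
st();go(0.469,0.0162,0.18,1.0)"
```

```text
t 5.03 p [ 0.4794 -0.018   0.3103] yaw 1.27 tilt [ 0.  0. -1.] F [ 0.9  0.4 -0.3] g 1.001 j [-0.19 -0.23  2.04  0.    1.33 -0.22]
offset [34.4, -9.7, 130.3] twist 0.005
```

Call:
{"op": "play_rows", "data": {
  "increments": [
    {"offset": [30,-9,5],"twist": 0,"grip": 1},
    {"offset": [34,-10,40],"twist": 0,"grip": 1},
    {"offset": [34,-10,75],"twist": 0,"grip": 1},
    {"offset": [34,-10,105],"twist": 0,"grip": 1},
    {"offset": [34,-10,130],"twist": 0,"grip": 1}
  ]
}}

```text
time: 5.45
tool_pos: [0.4677, 0.016, 0.1782]
tool_rot: [-0.001, 0.697, 0.717, -0.0]
contact_force: [-0.6, 0.4, -0.3]
gripper_width: 1.0
```

Call:
{"op": "play_rows", "data": {
  "increments": [
    {"offset": [0,0,0],"twist": 0,"grip": 1},
    {"offset": [0,0,0],"twist": 0,"grip": 0.3},
    {"offset": [0,0,0],"twist": 0,"grip": 0.3},
    {"offset": [0,0,0],"twist": 0,"grip": 0.3},
    {"offset": [0,0,0],"twist": 0,"grip": 0.3}
  ]
}}

```text
time: 5.87
tool_pos: [0.4709, 0.0145, 0.1833]
tool_rot: [0.002, 0.698, 0.716, 0.002]
contact_force: [0.6, 0.2, 5.3]
gripper_width: 0.59
```

```bash
python3 -c "
from h import *
st()"
```

```text
t 5.87 p [0.4709 0.0145 0.1833] yaw 1.44 tilt [ 0.006 -0.001 -1.   ] F [0.6 0.2 5.3] g 0.59 j [-0.13 -0.06  2.13  0.    1.07 -0.15]
```

Call:
{"op": "play_rows", "data": {
  "increments": [
    {"offset": [0,0,0],"twist": 0,"grip": 0.3},
    {"offset": [0,0,0],"twist": 0,"grip": 0.3}
  ]
}}

```text
time: 6.03
tool_pos: [0.471, 0.0144, 0.1833]
tool_rot: [0.002, 0.698, 0.716, 0.002]
contact_force: [-0.8, 0.8, 7.4]
gripper_width: 0.59
```

Run:
```python
from h import *
st(); im=manip.grab_frame("wrist"); cv2.imwrite("pics/g1.png",im[200:420,100:460])
```

```text
t 6.03 p [0.471  0.0144 0.1833] yaw 1.44 tilt [ 0.005 -0.    -1.   ] F [-0.8  0.8  7.4] g 0.59 j [-0.13 -0.06  2.13  0.    1.07 -0.15]
```

View pics/g1.png

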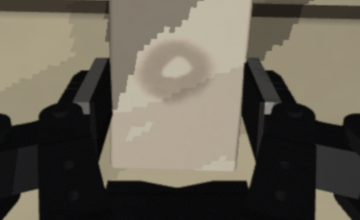

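The crop shows the box clasped between both pads across its 52 mm. I'm lifting it and carrying it to the square.

Call:
{"op": "play_rows", "data": {
  "increments": [
    {"offset": [0,0,-15],"twist": 0,"grip": 0.3},
    {"offset": [0,0,-45],"twist": 0,"grip": 0.3},
    {"offset": [0,0,-75],"twist": 0.08,"grip": 0.3},
    {"offset": [0,0,-75],"twist": 0.2,"grip": 0.3},
    {"offset": [0,0,-75],"twist": 0.3,"grip": 0.3}
  ]
}}

```text
time: 6.5
tool_pos: [0.4706, 0.0144, 0.2592]
tool_rot: [0.003, 0.799, 0.601, 0.003]
contact_force: [-0.3, -0.3, -2.8]
gripper_width: 0.59
```

```bash
python3 -c "
from h import *
st();a=sq2w(-.0435,.030);print(a);go(a[0],a[1],0.255,-83.85)"
```

```text
t 6.5 p [0.4706 0.0144 0.2592] yaw -16.07 tilt [ 0.008 -0.001 -1.   ] F [-0.3 -0.3 -2.8] g 0.59 j [-0.13 -0.19  2.1  -0.    1.23  0.15]
[ 0.60245039 -0.30778464]
offset [-273.0, 215.9, 5.5] twist 1.183
```

Call:
{"op": "play_rows", "data": {
  "increments": [
    {"offset": [-30,24,0],"twist": 0.12,"grip": 0.3},
    {"offset": [-60,48,0],"twist": 0.24,"grip": 0.3},
    {"offset": [-90,72,0],"twist": 0.36,"grip": 0.3},
    {"offset": [-120,96,0],"twist": 0.48,"grip": 0.3},
    {"offset": [-150,120,0],"twist": 0.6,"grip": 0.3}
  ]
}}

```text
time: 6.92
tool_pos: [0.5446, -0.1642, 0.2563]
tool_rot: [0.001, 0.941, 0.338, 0.001]
contact_force: [0.5, -0.4, -0.9]
gripper_width: 0.59
```

```bash
python3 -c "
from h import *
st();a=sq2w(-.0435,.030);go(a[0],a[1],0.22,-83.85)"
```

```text
t 6.92 p [ 0.5446 -0.1642  0.2563] yaw -50.48 tilt [ 0.002 -0.001 -1.   ] F [ 0.5 -0.4 -0.9] g 0.59 j [-0.42  0.06  1.87  0.    1.21  0.46]
offset [-46.8, 147.5, 36.5] twist 0.582
```

Call:
{"op": "play_rows", "data": {
  "increments": [
    {"offset": [-10,30,0],"twist": 0.12,"grip": 0.3},
    {"offset": [-20,60,5],"twist": 0.24,"grip": 0.3},
    {"offset": [-30,90,15],"twist": 0.36,"grip": 0.3},
    {"offset": [-40,120,25],"twist": 0.48,"grip": 0.3},
    {"offset": [-47,147,36],"twist": 0.58,"grip": 0.3}
  ]
}}

```text
time: 7.33
tool_pos: [0.6028, -0.3077, 0.2202]
tool_rot: [0.001, 0.999, 0.055, 0.001]
contact_force: [0.7, 0.4, -0.5]
gripper_width: 0.59
```

Call:
{"op": "play_rows", "data": {
  "increments": [
    {"offset": [0,0,0],"twist": 0,"grip": 0.3},
    {"offset": [0,0,0],"twist": 0,"grip": 0.3},
    {"offset": [0,0,0],"twist": 0,"grip": 0.3}
  ]
}}

```text
time: 7.58
tool_pos: [0.6021, -0.3052, 0.2196]
tool_rot: [-0.0, 0.998, 0.058, 0.0]
contact_force: [-0.0, 0.0, -1.3]
gripper_width: 0.586
```

```bash
python3 -c "
from h import *
st();a=sq2w(-.0435,.030);go(a[0],a[1],0.184,-83.85)"
```

```text
t 7.58 p [ 0.6021 -0.3052  0.2196] yaw -83.32 tilt [ 0.  0. -1.] F [-0.   0.  -1.3] g 0.586 j [-0.58  0.33  1.62  0.    1.19  0.87]
offset [-0.0, 2.7, 35.6] twist 0.009
```

Call:
{"op": "play_rows", "data": {
  "increments": [
    {"offset": [0,0,15],"twist": 0.009,"grip": 0.3},
    {"offset": [0,0,28],"twist": 0.009,"grip": 0.3},
    {"offset": [0,0,35],"twist": 0.009,"grip": 0.3},
    {"offset": [0,0,36],"twist": 0.009,"grip": 0.3},
    {"offset": [0,0,36],"twist": 0.009,"grip": 0.3}
  ]
}}

```text
time: 8.0
tool_pos: [0.6018, -0.3044, 0.1825]
tool_rot: [-0.001, 0.999, 0.054, -0.001]
contact_force: [-2.1, 0.5, 1.8]
gripper_width: 0.591
```

Call:
{"op": "play_rows", "data": {
  "increments": [
    {"offset": [0,1,0],"twist": 0,"grip": 0.3},
    {"offset": [0,2,0],"twist": 0,"grip": 0.3},
    {"offset": [0,3,0],"twist": 0,"grip": 0.3},
    {"offset": [0,3,0],"twist": 0,"grip": 0.3}
  ]
}}

```text
time: 8.33
tool_pos: [0.6025, -0.3084, 0.1828]
tool_rot: [-0.0, 0.999, 0.053, -0.0]
contact_force: [-0.7, 0.8, -1.2]
gripper_width: 0.588
```

Call:
{"op": "play_rows", "data": {
  "increments": [
    {"offset": [0,1,0],"twist": 0,"grip": 0.3},
    {"offset": [0,2,0],"twist": 0,"grip": 0.3},
    {"offset": [0,3,0],"twist": 0,"grip": 0.3},
    {"offset": [0,3,0],"twist": 0,"grip": 0.3}
  ]
}}

```text
time: 8.67
tool_pos: [0.6028, -0.3117, 0.1829]
tool_rot: [0.0, 0.999, 0.053, -0.0]
contact_force: [0.5, -0.0, -1.7]
gripper_width: 0.589
```

```bash
python3 -c "
from h import *
st();p,_=tool();print(w2sq(p[0],p[1]))"
```

```text
t 8.67 p [ 0.6028 -0.3117  0.1829] yaw -83.89 tilt [-0. -0. -1.] F [ 0.5 -0.  -1.7] g 0.589 j [-0.59  0.39  1.62 -0.    1.14  0.88]
[-0.04360364  0.02609504]
```

Call:
{"op": "play_rows", "data": {
  "increments": [
    {"offset": [0,0,1],"twist": 0,"grip": 0.3},
    {"offset": [0,1,1.5],"twist": 0,"grip": 0.3},
    {"offset": [0,2,1.5],"twist": 0,"grip": 0.3},
    {"offset": [0,2,1.5],"twist": 0,"grip": 0.3}
  ]
}}

```text
time: 9.0
tool_pos: [0.6033, -0.3126, 0.1825]
tool_rot: [-0.001, 0.999, 0.053, -0.0]
contact_force: [-2.9, 5.7, 6.1]
gripper_width: 0.587
```

Call:
{"op": "play_rows", "data": {
  "increments": [
    {"offset": [1,0,0],"twist": 0,"grip": 0.3},
    {"offset": [2,0,0],"twist": 0,"grip": 0.3},
    {"offset": [3,0,0],"twist": 0,"grip": 0.3},
    {"offset": [3,0,0],"twist": 0,"grip": 0.3}
  ]
}}

```text
time: 9.33
tool_pos: [0.6051, -0.3125, 0.1825]
tool_rot: [-0.001, 0.999, 0.054, -0.003]
contact_force: [-11.3, 5.7, 11.0]
gripper_width: 0.584
```

Call:
{"op": "play_rows", "data": {
  "increments": [
    {"offset": [1,1,0],"twist": 0,"grip": 0.3},
    {"offset": [2,1,0],"twist": 0,"grip": 0.3},
    {"offset": [2,1,0],"twist": 0,"grip": 0.3},
    {"offset": [2,1,0],"twist": 0,"grip": 0.3}
  ]
}}

```text
time: 9.67
tool_pos: [0.6065, -0.3129, 0.1825]
tool_rot: [-0.003, 0.999, 0.054, -0.005]
contact_force: [-15.2, 7.9, 14.5]
gripper_width: 0.588
```

```bash
python3 -c "
from h import *
st();p,_=tool();print(w2sq(p[0],p[1]))"
```

```text
t 9.67 p [ 0.6065 -0.3129  0.1825] yaw -83.83 tilt [-0.01   0.005 -1.   ] F [-15.2   7.9  14.5] g 0.588 j [-0.58  0.4   1.6  -0.    1.15  0.88]
[-0.04004411  0.02448502]
```

Call:
{"op": "play_rows", "data": {
  "increments": [
    {"offset": [1,0,-0.5],"twist": 0,"grip": 0.3},
    {"offset": [2,0,-0.5],"twist": 0,"grip": 0.3},
    {"offset": [2,0,-0.5],"twist": 0,"grip": 0.3}
  ]
}}

```text
time: 9.92
tool_pos: [0.6086, -0.3126, 0.1825]
tool_rot: [-0.002, 0.999, 0.054, -0.004]
contact_force: [-13.4, 7.2, 11.6]
gripper_width: 0.589
```

```bash
python3 -c "
from h import *
st();p,_=tool();print(w2sq(p[0],p[1]))"
```

```text
t 9.92 p [ 0.6086 -0.3126  0.1825] yaw -83.84 tilt [-0.009  0.004 -1.   ] F [-13.4   7.2  11.6] g 0.589 j [-0.58  0.4   1.6  -0.    1.15  0.88]
[-0.03794243  0.02453365]
```

Call:
{"op": "play_rows", "data": {
  "increments": [
    {"offset": [1,-0.5,-0.5],"twist": 0,"grip": 0.3},
    {"offset": [2,-0.5,-0.5],"twist": 0,"grip": 0.3},
    {"offset": [2,-0.5,-0.5],"twist": 0,"grip": 0.3}
  ]
}}

```text
time: 10.17
tool_pos: [0.6106, -0.3121, 0.1825]
tool_rot: [-0.002, 0.999, 0.054, -0.004]
contact_force: [-10.8, 5.4, 9.4]
gripper_width: 0.585
```

Call:
{"op": "play_rows", "data": {
  "increments": [
    {"offset": [1,0,0],"twist": 0,"grip": 0.3},
    {"offset": [2,0,0],"twist": 0,"grip": 0.3},
    {"offset": [2,0,0],"twist": 0,"grip": 0.3}
  ]
}}

```text
time: 10.42
tool_pos: [0.6115, -0.3123, 0.1825]
tool_rot: [-0.002, 0.999, 0.054, -0.007]
contact_force: [-17.6, 5.4, 13.4]
gripper_width: 0.586
```

```bash
python3 -c "
from h import *
st();p,_=tool();print(w2sq(p[0],p[1]))"
```

```text
t 10.42 p [ 0.6115 -0.3123  0.1825] yaw -83.81 tilt [-0.013  0.004 -1.   ] F [-17.6   5.4  13.4] g 0.586 j [-0.58  0.41  1.59 -0.    1.16  0.88]
[-0.03498933  0.02458112]
```

Call:
{"op": "play_rows", "data": {
  "increments": [
    {"offset": [-0.5,-1,0],"twist": 0,"grip": 0.8},
    {"offset": [-0.5,-1,0],"twist": 0,"grip": 0.8},
    {"offset": [-0.5,-1,-2],"twist": 0,"grip": 0.8},
    {"offset": [-0.5,-1,-30],"twist": 0,"grip": 0.8},
    {"offset": [-0.5,-1,-65],"twist": 0,"grip": 1}
  ]
}}

```text
time: 10.83
tool_pos: [0.6123, -0.3109, 0.2441]
tool_rot: [-0.002, 0.999, 0.053, -0.003]
contact_force: [0.0, -0.9, 0.3]
gripper_width: 0.92
```

Call:
{"op": "play_rows", "data": {
  "increments": [
    {"offset": [-30,0,-20],"twist": 0,"grip": 1},
    {"offset": [-60,0,-40],"twist": 0,"grip": 1},
    {"offset": [-90,0,-60],"twist": 0,"grip": 1},
    {"offset": [-100,0,-65],"twist": 0,"grip": 1}
  ]
}}

```text
time: 11.17
tool_pos: [0.5126, -0.3233, 0.317]
tool_rot: [0.002, 0.999, 0.053, 0.002]
contact_force: [1.2, -0.6, -0.1]
gripper_width: 1.0
```

Run:
```python
from h import *
st(); c,T=cal("wrist"); im=manip.grab_frame("wrist"); np.save("p1T.npy",T); cv2.imwrite("pics/p1.png",im)
print([np.round(toW("wrist",d["xyz"]),4).tolist() for d in manip.tip_of("box_a","wrist")])
go(.5206,.2671,.36,102.4)
```

```text
t 11.17 p [ 0.5126 -0.3233  0.317 ] yaw -83.94 tilt [ 0.004 -0.004 -1.   ] F [ 1.2 -0.6 -0.1] g 1.0 j [-0.69  0.08  1.74 -0.    1.32  0.78]
[[0.6073, -0.3088, -0.0007], [0.4542, -0.1117, -0.0049]]
offset [69.2, -586.0, -46.6] twist -0.111
```

View pics/p1.png

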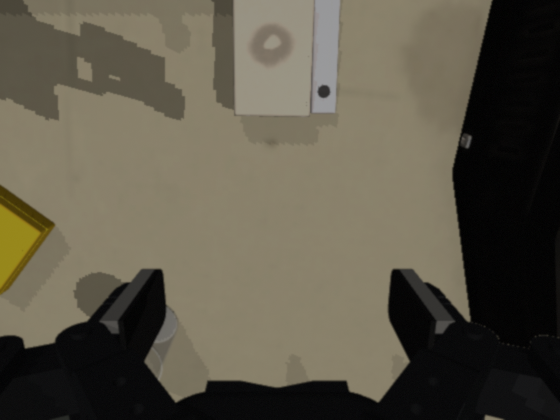

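Box 1 lies along the short arm: its near end at row 115 against the arm end at row 112, i.e. about 2 mm longer, as it should be with the far end on the bar, and no gap shows. Next is the left rack box, gripped across its short ends because the tool cannot tilt.

Call:
{"op": "play_rows", "data": {
  "increments": [
    {"offset": [4,-38,-9],"twist": -0.02,"grip": 1},
    {"offset": [8,-78,-18],"twist": -0.04,"grip": 1},
    {"offset": [12,-118,-27],"twist": -0.06,"grip": 1},
    {"offset": [16,-158,-36],"twist": -0.09,"grip": 1},
    {"offset": [20,-198,-45],"twist": -0.111,"grip": 1}
  ]
}}

```text
time: 11.68
tool_pos: [0.5133, -0.1212, 0.3568]
tool_rot: [-0.001, 0.994, 0.109, -0.0]
contact_force: [0.8, 0.1, 0.7]
gripper_width: 0.999
```

Call:
{"op": "play_rows", "data": {
  "increments": [
    {"offset": [15,-39,0],"twist": 0,"grip": 1},
    {"offset": [30,-78,0],"twist": 0,"grip": 1},
    {"offset": [40,-118,0],"twist": 0,"grip": 1},
    {"offset": [50,-158,0],"twist": 0,"grip": 1},
    {"offset": [60,-196,0],"twist": 0,"grip": 1}
  ]
}}

```text
time: 12.1
tool_pos: [0.5293, 0.084, 0.3565]
tool_rot: [-0.0, 0.994, 0.109, -0.0]
contact_force: [1.3, -0.1, -0.3]
gripper_width: 1.001
```

```bash
python3 -c "
from h import *
st();go(.5206,.2671,.26,102.4)"
```

```text
t 12.1 p [0.5293 0.084  0.3565] yaw -77.46 tilt [-0.001  0.001 -1.   ] F [ 1.3 -0.1 -0.3] g 1.001 j [ 0.02 -0.13  1.87  0.    1.4   1.37]
offset [31.4, -180.5, 96.6] twist 0.003
```

Call:
{"op": "play_rows", "data": {
  "increments": [
    {"offset": [7,-39,10],"twist": 0,"grip": 1},
    {"offset": [14,-78,20],"twist": 0,"grip": 1},
    {"offset": [21,-117,30],"twist": 0,"grip": 1},
    {"offset": [28,-156,40],"twist": 0,"grip": 1},
    {"offset": [31,-180,60],"twist": 0.003,"grip": 1}
  ]
}}

```text
time: 12.52
tool_pos: [0.5208, 0.268, 0.2981]
tool_rot: [-0.001, 0.994, 0.109, 0.002]
contact_force: [1.0, -0.2, 0.8]
gripper_width: 0.996
```

Call:
{"op": "play_rows", "data": {
  "increments": [
    {"offset": [0,0,10],"twist": 0,"grip": 1},
    {"offset": [0,0,20],"twist": 0,"grip": 1},
    {"offset": [0,0,20],"twist": 0,"grip": 1}
  ]
}}

```text
time: 12.77
tool_pos: [0.5196, 0.2635, 0.2738]
tool_rot: [0.001, 0.994, 0.108, -0.003]
contact_force: [-0.8, 0.9, -0.6]
gripper_width: 0.999
```

Run:
```python
from h import *
st(); c,T=cal("wrist"); im=manip.grab_frame("wrist"); np.save("aT.npy",T); cv2.imwrite("pics/a.png",im)
go(.5206,.2671,.246,102.4)
```

```text
t 12.77 p [0.5196 0.2635 0.2738] yaw -77.65 tilt [-0.006 -0.002 -1.   ] F [-0.8  0.9 -0.6] g 0.999 j [ 0.34  0.07  1.82 -0.    1.26  1.7 ]
offset [1.4, -3.9, 29.4] twist -0.002
```

View pics/a.png

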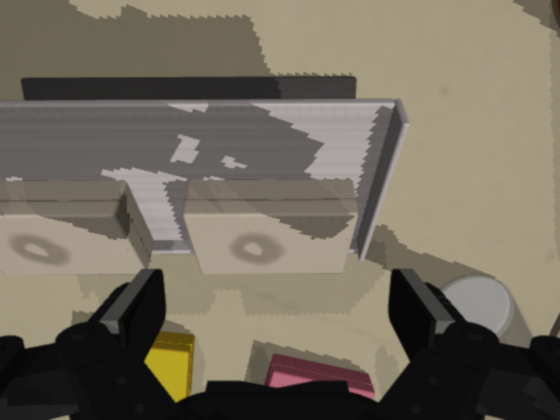

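The view shows the box between the fingers, upper edge (183..357, 214), lower edge (203..345, 272), about 2 mm left of the jaw centre at column 277. The right cheek is at about (385,180). I'm correcting by 3 mm and descending.

Call:
{"op": "play_rows", "data": {
  "increments": [
    {"offset": [1,-3,0],"twist": 0,"grip": 1},
    {"offset": [1,-3,15],"twist": 0,"grip": 1},
    {"offset": [1,-3,28],"twist": 0,"grip": 1},
    {"offset": [1,-3,34],"twist": 0,"grip": 1},
    {"offset": [1,-3,34],"twist": 0,"grip": 1}
  ]
}}

```text
time: 13.23
tool_pos: [0.5202, 0.2658, 0.2417]
tool_rot: [0.0, 0.994, 0.107, -0.002]
contact_force: [-0.3, 0.4, -0.4]
gripper_width: 0.999
```

Run:
```python
from h import *
st(); go(.5206,.2671,.235,102.4)
```

```text
t 13.23 p [0.5202 0.2658 0.2417] yaw -77.75 tilt [-0.003 -0.001 -1.   ] F [-0.3  0.4 -0.4] g 0.999 j [ 0.34  0.11  1.84 -0.    1.2   1.7 ]
offset [0.7, -1.2, 6.7] twist -0.003
```

No contact yet. A bit lower, then close.

Call:
{"op": "play_rows", "data": {
  "increments": [
    {"offset": [0.5,-0.5,3],"twist": 0,"grip": 1},
    {"offset": [0.5,-0.5,6],"twist": 0,"grip": 1},
    {"offset": [0.5,-0.5,6],"twist": 0,"grip": 1}
  ]
}}

```text
time: 13.48
tool_pos: [0.5212, 0.2671, 0.2376]
tool_rot: [0.0, 0.994, 0.107, 0.0]
contact_force: [-0.3, 0.4, -1.2]
gripper_width: 1.004
```

Call:
{"op": "play_rows", "data": {
  "increments": [
    {"offset": [0,0,0],"twist": 0,"grip": 0.6},
    {"offset": [0,0,0],"twist": 0,"grip": 0.6},
    {"offset": [0,0,0],"twist": 0,"grip": 0.6},
    {"offset": [0,0,0],"twist": 0,"grip": 0.6},
    {"offset": [0,0,0],"twist": 0,"grip": 0.6}
  ]
}}

```text
time: 13.9
tool_pos: [0.5214, 0.2672, 0.2392]
tool_rot: [0.0, 0.994, 0.107, 0.0]
contact_force: [-2.1, -2.2, 5.1]
gripper_width: 0.857
```

Run:
```python
from h import *
st()
```

```text
t 13.9 p [0.5214 0.2672 0.2392] yaw -77.68 tilt [ 0.    -0.001 -1.   ] F [-2.1 -2.2  5.1] g 0.857 j [ 0.35  0.12  1.83 -0.    1.19  1.7 ]
```

Call:
{"op": "play_rows", "data": {
  "increments": [
    {"offset": [0,0,-8],"twist": 0,"grip": 0.6},
    {"offset": [0,0,-25],"twist": 0,"grip": 0.6},
    {"offset": [0,0,-50],"twist": 0,"grip": 0.6},
    {"offset": [0,0,-75],"twist": 0,"grip": 0.6},
    {"offset": [0,0,-75],"twist": 0,"grip": 0.6}
  ]
}}

```text
time: 14.32
tool_pos: [0.5227, 0.2679, 0.3192]
tool_rot: [-0.001, 0.994, 0.107, 0.005]
contact_force: [1.8, 1.3, 0.3]
gripper_width: 0.851
```

Run:
```python
from h import *
st(); im=manip.grab_frame("wrist"); cv2.imwrite("pics/l.png",im); print(manip.boxes_of("box_a","wrist"))
a=sq2w(-.05,.17); print(a); go(a[0],a[1],.3,6.15)
```

```text
t 14.32 p [0.5227 0.2679 0.3192] yaw -77.68 tilt [ 0.01   0.004 -1.   ] F [1.8 1.3 0.3] g 0.851 j [0.35 0.03 1.78 0.   1.32 1.7 ]
[{'xyz': [0.0016, 0.0183, 0.1408], 'p': 0.95}, {'xyz': [-0.1002, -0.0001, 0.2175], 'p': 0.9}, {'xyz': [0.0298, 0.1291, 0.3163], 'p': 0.77}, {'xyz': [-0.065, 0.1193, 0.3106], 'p': 0.67}]
[ 0.58098614 -0.16928722]
offset [-34.9, 439.3, 13.8] twist -1.463
```

The box is held (seen at the jaw centre, 0.14 m from the camera). I'm carrying it to a free spot inside the square.

Call:
{"op": "play_rows", "data": {
  "increments": [
    {"offset": [-10,30,-10],"twist": -0.1,"grip": 0.6},
    {"offset": [-18,66,-20],"twist": -0.22,"grip": 0.6},
    {"offset": [-26,104,-25],"twist": -0.34,"grip": 0.6},
    {"offset": [-33,142,-25],"twist": -0.46,"grip": 0.6},
    {"offset": [-40,180,-25],"twist": -0.58,"grip": 0.6}
  ]
}}

```text
time: 14.83
tool_pos: [0.5196, 0.0859, 0.3359]
tool_rot: [-0.0, 0.924, 0.382, -0.001]
contact_force: [0.4, -0.4, -1.6]
gripper_width: 0.851
```

Run:
```python
from h import *
st(); a=sq2w(-.075,.125); print(a); go(a[0],a[1],.34,6.15)
```

```text
t 14.83 p [0.5196 0.0859 0.3359] yaw -45.13 tilt [-0.002 -0.    -1.   ] F [ 0.4 -0.4 -1.6] g 0.851 j [ 0.02 -0.13  1.91 -0.    1.37  0.81]
[ 0.56095205 -0.21670699]
offset [-184.2, 243.7, -4.1] twist -0.895
```

Call:
{"op": "play_rows", "data": {
  "increments": [
    {"offset": [-22,29,0],"twist": -0.12,"grip": 0.6},
    {"offset": [-45,59,0],"twist": -0.24,"grip": 0.6},
    {"offset": [-68,89,0],"twist": -0.36,"grip": 0.6},
    {"offset": [-91,119,0],"twist": -0.48,"grip": 0.6},
    {"offset": [-114,149,0],"twist": -0.6,"grip": 0.6}
  ]
}}

```text
time: 15.25
tool_pos: [0.5425, -0.0981, 0.3352]
tool_rot: [-0.002, 0.777, 0.63, -0.001]
contact_force: [0.7, -0.3, -2.0]
gripper_width: 0.853
```

Run:
```python
from h import *
st(); a=sq2w(-.075,.125); go(a[0],a[1],.22,6.15)
```

```text
t 15.25 p [ 0.5425 -0.0981  0.3352] yaw -11.91 tilt [-0.003  0.001 -1.   ] F [ 0.7 -0.3 -2. ] g 0.853 j [-0.31 -0.07  1.85  0.    1.36 -0.11]
offset [-112.3, 42.9, 115.0] twist -0.315
```

Call:
{"op": "play_rows", "data": {
  "increments": [
    {"offset": [-28,10,15],"twist": -0.1,"grip": 0.6},
    {"offset": [-56,21,35],"twist": -0.2,"grip": 0.6},
    {"offset": [-84,32,60],"twist": -0.31,"grip": 0.6},
    {"offset": [-112,43,85],"twist": -0.315,"grip": 0.6},
    {"offset": [-112,43,115],"twist": -0.315,"grip": 0.6}
  ]
}}

```text
time: 15.67
tool_pos: [0.5617, -0.2195, 0.2212]
tool_rot: [0.001, 0.672, 0.741, -0.001]
contact_force: [0.5, 0.5, -1.7]
gripper_width: 0.85
```

Call:
{"op": "play_rows", "data": {
  "increments": [
    {"offset": [0,0,8],"twist": 0,"grip": 0.6},
    {"offset": [0,0,16],"twist": 0,"grip": 0.6},
    {"offset": [0,0,20],"twist": 0,"grip": 0.6},
    {"offset": [0,0,20],"twist": 0,"grip": 0.6}
  ]
}}

```text
time: 16.0
tool_pos: [0.5615, -0.2142, 0.2023]
tool_rot: [-0.0, 0.67, 0.742, -0.0]
contact_force: [-0.2, -0.8, -1.9]
gripper_width: 0.854
```

Run:
```python
from h import *
st(); a=sq2w(-.075,.125); go(a[0],a[1],.178,6.15)
```

```text
t 16.0 p [ 0.5615 -0.2142  0.2023] yaw 5.87 tilt [-0.001  0.001 -1.   ] F [-0.2 -0.8 -1.9] g 0.854 j [-0.49  0.2   1.81  0.    1.13 -0.59]
offset [-2.5, -0.8, 24.3] twist -0.005
```

Now press down slowly so the box pivots flat.

Call:
{"op": "play_rows", "data": {
  "increments": [
    {"offset": [0,0,2],"twist": 0,"grip": 0.6},
    {"offset": [0,0,4],"twist": 0,"grip": 0.6},
    {"offset": [0,0,6],"twist": 0,"grip": 0.6},
    {"offset": [0,0,8],"twist": 0,"grip": 0.6},
    {"offset": [0,0,8],"twist": 0,"grip": 0.6}
  ]
}}

```text
time: 16.42
tool_pos: [0.5624, -0.2148, 0.1967]
tool_rot: [0.0, 0.67, 0.742, 0.001]
contact_force: [-2.9, 2.9, 6.2]
gripper_width: 0.852
```

Run:
```python
from h import *
st()
```

```text
t 16.42 p [ 0.5624 -0.2148  0.1967] yaw 5.81 tilt [ 0.001  0.    -1.   ] F [-2.9  2.9  6.2] g 0.852 j [-0.49  0.21  1.81  0.    1.12 -0.59]
```

Call:
{"op": "play_rows", "data": {
  "increments": [
    {"offset": [0,0,2],"twist": 0,"grip": 0.6},
    {"offset": [0,0,4],"twist": 0,"grip": 0.6},
    {"offset": [0,0,6],"twist": 0,"grip": 0.6},
    {"offset": [0,0,8],"twist": 0,"grip": 0.6},
    {"offset": [0,0,8],"twist": 0,"grip": 0.6}
  ]
}}

```text
time: 16.83
tool_pos: [0.5633, -0.2138, 0.1949]
tool_rot: [-0.003, 0.67, 0.742, 0.001]
contact_force: [-20.9, 18.4, 44.1]
gripper_width: 0.85
```

Run:
```python
from h import *
st()
```

```text
t 16.83 p [ 0.5633 -0.2138  0.1949] yaw 5.83 tilt [-0.003  0.006 -1.   ] F [-20.9  18.4  44.1] g 0.85 j [-0.49  0.22  1.81  0.    1.12 -0.59]
```

Call:
{"op": "play_rows", "data": {
  "increments": [
    {"offset": [0,0,-8],"twist": 0,"grip": 0.6},
    {"offset": [0,0,-11],"twist": 0,"grip": 0.6},
    {"offset": [0,0,-11],"twist": 0,"grip": 1},
    {"offset": [0,0,-11],"twist": 0,"grip": 1},
    {"offset": [0,0,-11],"twist": 0,"grip": 1}
  ]
}}

```text
time: 17.25
tool_pos: [0.5614, -0.2152, 0.197]
tool_rot: [-0.0, 0.67, 0.742, -0.0]
contact_force: [-0.3, -0.3, -0.9]
gripper_width: 0.999
```

Call:
{"op": "play_rows", "data": {
  "increments": [
    {"offset": [0,0,-30],"twist": 0,"grip": 1},
    {"offset": [0,0,-65],"twist": 0,"grip": 1},
    {"offset": [0,0,-65],"twist": 0,"grip": 1}
  ]
}}

```text
time: 17.5
tool_pos: [0.5638, -0.2164, 0.2693]
tool_rot: [0.005, 0.67, 0.742, 0.001]
contact_force: [1.8, -0.7, 1.3]
gripper_width: 1.003
```

Run:
```python
from h import *
st(); c,T=cal("wrist"); im=manip.grab_frame("wrist"); np.save("bT.npy",T); cv2.imwrite("pics/b.png",im)
for d in manip.tip_of("box_a","wrist"):
  w=toW("wrist",d["xyz"]); print(w.round(4),w2sq(w[0],w[1]).round(4),round(d["p"],2))
hsv=cv2.cvtColor(im,cv2.COLOR_BGR2HSV).astype(int)
for v in range(140,420,20): print(v," ".join(f"{hsv[v,u,1]}/{hsv[v,u,2]}" for u in range(160,400,20)))
```

```text
t 17.5 p [ 0.5638 -0.2164  0.2693] yaw 5.79 tilt [ 0.01  -0.005 -1.   ] F [ 1.8 -0.7  1.3] g 1.003 j [-0.49  0.12  1.78 -0.    1.23 -0.59]
[ 0.5561 -0.2012 -0.0075] [-0.0781  0.141 ] 0.83
[ 0.6029 -0.3056 -0.0038] [-0.0429  0.0321] 0.78
[ 0.4514 -0.1045 -0.0035] [-0.1719  0.2483] 0.61
140 54/137 56/137 54/137 56/91 58/93 56/91 56/91 59/91 58/88 57/89 56/136 56/124
160 54/137 56/133 56/123 36/155 35/154 36/154 33/154 33/154 36/154 60/93 54/137 56/124
180 56/136 56/128 56/122 33/154 41/154 47/124 36/154 35/154 36/154 58/92 56/137 56/124
200 56/137 54/128 54/123 33/154 46/144 40/152 48/139 35/154 36/154 55/92 57/135 56/124
220 56/137 56/136 56/122 33/154 33/155 36/154 35/154 35/154 36/154 56/137 56/137 54/123
240 56/136 57/135 56/137 55/138 56/137 56/137 55/138 55/138 54/137 55/135 55/126 56/124
260 54/137 56/123 56/137 56/137 56/137 54/136 55/138 56/137 56/137 56/124 56/133 53/124
280 64/8 54/123 56/137 56/137 56/137 56/137 54/136 56/137 56/136 58/137 56/137 51/116
300 32/8 56/137 56/137 55/135 56/137 56/137 56/91 59/91 56/91 53/91 56/91 26/58
320 0/4 56/136 58/137 58/137 54/137 58/123 40/64 44/64 47/65 48/64 44/64 48/64
340 56/136 54/136 56/136 56/137 58/128 56/122 36/154 35/153 37/153 45/135 35/153 38/153
360 57/135 57/135 56/136 56/136 56/136 56/123 35/153 35/153 45/142 38/153 37/153 37/150
380 55/131 54/136 55/135 54/85 54/89 55/134 35/153 33/153 35/96 37/96 37/152 18/138
400 28/9 60/55 0/5 32/8 0/6 32/8 32/8 32/8 51/5 0/4 43/6 56/64
```

```bash
cat >> h.py <<'E'
def boxes(im,T,z=.022,minA=1500):
    h=cv2.cvtColor(im,cv2.COLOR_BGR2HSV); m=((h[...,1]<49)&(h[...,2]>141)&(h[...,0]<30)).astype(np.uint8)
    m=cv2.morphologyEx(m,cv2.MORPH_CLOSE,np.ones((3,3)),iterations=3); m=cv2.morphologyEx(m,cv2.MORPH_OPEN,np.ones((5,5)))
    for k in cv2.findContours(m,cv2.RETR_EXTERNAL,cv2.CHAIN_APPROX_NONE)[0]:
        if cv2.contourArea(k)<minA: continue
        P=np.array([w2sq(*pix("wrist",u,z,T)[:2]) for u in k[::2,0]])*1000
        r=cv2.minAreaRect(P.astype(np.float32)); b=k[:,0].min(0),k[:,0].max(0)
        print("px",b[0],b[1],"sq ctr mm",np.round(r[0],1),"size",np.round(r[1],1),"ang",round(r[2],1),"extent x",P[:,0].min().round(1),P[:,0].max().round(1),"y",P[:,1].min().round(1),P[:,1].max().round(1))
E
python3 - <<'E'
from h import *
boxes(cv2.imread("pics/b.png"),np.load("bT.npy"))
boxes(cv2.imread("pics/p1.png"),np.load("p1T.npy"))
E
```

```text
px [273 326] [401 396] sq ctr mm [-31.   23.1] size [56.1 86.8] ang 89.3 extent x -74.4 12.4 y -5.3 51.7
px [207 149] [335 232] sq ctr mm [-74.2 142.1] size [50.  73.4] ang 89.9 extent x -110.9 -37.4 y 117.1 167.1
px [388  20] [436 267] sq ctr mm [  5.2 163.3] size [140.4  15.1] ang 89.9 extent x -2.4 12.7 y 93.1 233.5
px [235   0] [318 114] sq ctr mm [-39.6  23.7] size [69.6 55. ] ang 0.0 extent x -74.4 -4.8 y -3.8 51.2
```

The box lies flat, aligned, at square (-74, 142). Regripping it across its ends.

Run:
```python
from h import *
st(); a=sq2w(-.0742,.1421); go(a[0],a[1],.177,6.15)
```

```text
t 17.6 p [ 0.5623 -0.2156  0.2643] yaw 5.79 tilt [ 0.003 -0.002 -1.   ] F [0.  0.6 0.4] g 1.003 j [-0.49  0.12  1.78 -0.    1.23 -0.59]
offset [16.3, -1.0, 87.2] twist -0.006
```

Call:
{"op": "play_rows", "data": {
  "increments": [
    {"offset": [16,-1,5],"twist": -0.006,"grip": 1},
    {"offset": [16,-1,30],"twist": -0.006,"grip": 1},
    {"offset": [16,-1,60],"twist": -0.006,"grip": 1},
    {"offset": [16,-1,80],"twist": -0.006,"grip": 1},
    {"offset": [16,-1,87],"twist": -0.006,"grip": 1}
  ]
}}

```text
time: 18.02
tool_pos: [0.5565, -0.1972, 0.1695]
tool_rot: [-0.005, 0.668, 0.744, -0.001]
contact_force: [-0.7, -0.7, -0.9]
gripper_width: 1.0
```

Call:
{"op": "play_rows", "data": {
  "increments": [
    {"offset": [0,0,0],"twist": 0,"grip": 1},
    {"offset": [0,0,0],"twist": 0,"grip": 0.6},
    {"offset": [0,0,0],"twist": 0,"grip": 0.6},
    {"offset": [0,0,0],"twist": 0,"grip": 0.6},
    {"offset": [0,0,0],"twist": 0,"grip": 0.6}
  ]
}}

```text
time: 18.43
tool_pos: [0.5592, -0.1994, 0.1765]
tool_rot: [0.001, 0.668, 0.744, 0.0]
contact_force: [-0.5, -0.5, -1.6]
gripper_width: 0.869
```

Run:
```python
from h import *
st(); p,_=tool(); print(w2sq(p[0],p[1])); a=sq2w(-.043,.083); go(a[0],a[1],.183,6.15)
```

```text
t 18.43 p [ 0.5592 -0.1994  0.1765] yaw 6.15 tilt [ 0.001 -0.001 -1.   ] F [-0.5 -0.5 -1.6] g 0.869 j [-0.47  0.23  1.83 -0.    1.08 -0.58]
[-0.07487561  0.14239707]
offset [-59.4, 31.9, -6.4] twist -0.0
```

Call:
{"op": "play_rows", "data": {
  "increments": [
    {"offset": [0,0,-4],"twist": 0,"grip": 0.6},
    {"offset": [-15,8,-5],"twist": 0,"grip": 0.6},
    {"offset": [-35,18,-5],"twist": 0,"grip": 0.6},
    {"offset": [-52,28,-5],"twist": 0,"grip": 0.6},
    {"offset": [-58,31,-5],"twist": 0,"grip": 0.6}
  ]
}}

```text
time: 18.85
tool_pos: [0.5973, -0.2556, 0.182]
tool_rot: [0.002, 0.669, 0.744, 0.0]
contact_force: [-0.6, 0.5, -1.6]
gripper_width: 0.872
```

Call:
{"op": "play_rows", "data": {
  "increments": [
    {"offset": [0,0,0],"twist": 0,"grip": 0.6},
    {"offset": [0,0,0],"twist": 0,"grip": 0.6},
    {"offset": [0,0,2],"twist": 0,"grip": 0.6},
    {"offset": [0,0,5],"twist": 0,"grip": 0.6},
    {"offset": [0,0,5],"twist": 0,"grip": 0.6}
  ]
}}

```text
time: 19.27
tool_pos: [0.5958, -0.2529, 0.1756]
tool_rot: [-0.0, 0.668, 0.744, -0.0]
contact_force: [-0.2, -0.0, 0.5]
gripper_width: 0.865
```

Run:
```python
from h import *
st(); p,_=tool(); print(w2sq(p[0],p[1]))
```

```text
t 19.27 p [ 0.5958 -0.2529  0.1756] yaw 6.18 tilt [-0.001  0.    -1.   ] F [-0.2 -0.   0.5] g 0.865 j [-0.52  0.34  1.7   0.    1.11 -0.62]
[-0.04427769  0.08527188]
```

Call:
{"op": "play_rows", "data": {
  "increments": [
    {"offset": [-2,2,0],"twist": 0,"grip": 0.6},
    {"offset": [-4,4,0],"twist": 0,"grip": 0.6},
    {"offset": [-5,6,0],"twist": 0,"grip": 0.6},
    {"offset": [-5,7,0],"twist": 0,"grip": 0.6},
    {"offset": [-5,7,0],"twist": 0,"grip": 0.6}
  ]
}}

```text
time: 19.68
tool_pos: [0.6036, -0.2579, 0.1756]
tool_rot: [-0.0, 0.668, 0.744, -0.0]
contact_force: [-2.7, 0.7, 2.2]
gripper_width: 0.87
```

Run:
```python
from h import *
st(); p,_=tool(); print(w2sq(p[0],p[1]))
```

```text
t 19.68 p [ 0.6036 -0.2579  0.1756] yaw 6.15 tilt [-0.001 -0.    -1.   ] F [-2.7  0.7  2.2] g 0.87 j [-0.52  0.35  1.68 -0.    1.11 -0.62]
[-0.03698504  0.07942635]
```

Call:
{"op": "play_rows", "data": {
  "increments": [
    {"offset": [-1,0,0],"twist": 0,"grip": 0.6},
    {"offset": [-2,0,0],"twist": 0,"grip": 0.6},
    {"offset": [-3,0,0],"twist": 0,"grip": 0.6},
    {"offset": [-3,0,0],"twist": 0,"grip": 0.6}
  ]
}}

```text
time: 20.02
tool_pos: [0.6038, -0.259, 0.1756]
tool_rot: [-0.003, 0.668, 0.744, 0.002]
contact_force: [-2.9, 10.1, 5.9]
gripper_width: 0.867
```

Run:
```python
from h import *
st(); p,_=tool(); print(w2sq(p[0],p[1]))
```

```text
t 20.02 p [ 0.6038 -0.259   0.1756] yaw 6.14 tilt [-0.002  0.006 -1.   ] F [-2.9 10.1  5.9] g 0.867 j [-0.52  0.36  1.67  0.    1.12 -0.63]
[-0.03688956  0.07833812]
```

Call:
{"op": "play_rows", "data": {
  "increments": [
    {"offset": [0,1,0],"twist": 0,"grip": 0.6},
    {"offset": [0,2,0],"twist": 0,"grip": 0.6},
    {"offset": [0,3,0],"twist": 0,"grip": 0.6},
    {"offset": [0,3,0],"twist": 0,"grip": 0.6}
  ]
}}

```text
time: 20.35
tool_pos: [0.6053, -0.259, 0.1757]
tool_rot: [-0.005, 0.668, 0.744, -0.001]
contact_force: [-15.3, 10.1, 14.7]
gripper_width: 0.867
```

Run:
```python
from h import *
st(); p,_=tool(); print(w2sq(p[0],p[1]))
```

```text
t 20.35 p [ 0.6053 -0.259   0.1757] yaw 6.15 tilt [-0.009  0.006 -1.   ] F [-15.3  10.1  14.7] g 0.867 j [-0.52  0.36  1.67  0.    1.12 -0.63]
[-0.03540524  0.07819311]
```

Call:
{"op": "play_rows", "data": {
  "increments": [
    {"offset": [0.5,-1,0],"twist": 0,"grip": 1},
    {"offset": [0.5,-1,0],"twist": 0,"grip": 1},
    {"offset": [0.5,-1,0],"twist": 0,"grip": 1},
    {"offset": [0.5,-1,-25],"twist": 0,"grip": 1},
    {"offset": [0.5,-1,-60],"twist": 0,"grip": 1}
  ]
}}

```text
time: 20.77
tool_pos: [0.6043, -0.2595, 0.2316]
tool_rot: [-0.004, 0.668, 0.744, -0.001]
contact_force: [0.3, -0.2, -0.1]
gripper_width: 0.999
```

Call:
{"op": "play_rows", "data": {
  "increments": [
    {"offset": [35,-5,-30],"twist": 0,"grip": 1},
    {"offset": [70,-10,-60],"twist": 0,"grip": 1},
    {"offset": [90,-15,-90],"twist": 0,"grip": 1},
    {"offset": [90,-15,-100],"twist": 0,"grip": 1}
  ]
}}

```text
time: 21.1
tool_pos: [0.5816, -0.1697, 0.341]
tool_rot: [0.003, 0.667, 0.745, 0.002]
contact_force: [0.9, 0.1, 1.2]
gripper_width: 1.001
```

Run:
```python
from h import *
st(); c,T=cal("wrist"); im=manip.grab_frame("wrist"); np.save("p2T.npy",T); cv2.imwrite("pics/p2.png",im)
boxes(im,T,minA=800)
go(.498,.3692,.38,102.4)
```

```text
t 21.1 p [ 0.5816 -0.1697  0.341 ] yaw 6.3 tilt [ 0.007 -0.002 -1.   ] F [0.9 0.1 1.2] g 1.001 j [-0.41  0.05  1.72  0.    1.36 -0.52]
px [246 270] [350 379] sq ctr mm [-30.1  48.7] size [108.8  89.2] ang 89.9 extent x -74.7 14.5 y -5.7 103.1
px [336  77] [364 253] sq ctr mm [  7.4 186.8] size [137.   14.8] ang 89.9 extent x -0.1 14.8 y 118.3 255.3
offset [546.0, -24.4, -40.2] twist 1.464
```

Box 2's outer side reads y=103 and the ends are aligned to 0.1°, so it sits tight. Going for the last rack box.

Call:
{"op": "play_rows", "data": {
  "increments": [
    {"offset": [38,-5,-8],"twist": 0.12,"grip": 1},
    {"offset": [77,-10,-16],"twist": 0.24,"grip": 1},
    {"offset": [116,-15,-24],"twist": 0.36,"grip": 1},
    {"offset": [155,-20,-32],"twist": 0.48,"grip": 1},
    {"offset": [194,-25,-40],"twist": 0.6,"grip": 1}
  ]
}}

```text
time: 21.57
tool_pos: [0.5358, 0.0173, 0.3746]
tool_rot: [0.0, 0.859, 0.512, -0.0]
contact_force: [0.9, 0.0, -0.2]
gripper_width: 0.994
```

Run:
```python
from h import *
st();go(.498,.3692,.36,102.4)
```

```text
t 21.57 p [0.5358 0.0173 0.3746] yaw -28.4 tilt [-0. -0. -1.] F [ 0.9  0.  -0.2] g 0.994 j [-0.11 -0.14  1.85 -0.    1.43  0.39]
offset [291.6, -200.6, 14.5] twist 0.859
```

Call:
{"op": "play_rows", "data": {
  "increments": [
    {"offset": [32,-22,0],"twist": 0.12,"grip": 1},
    {"offset": [65,-45,0],"twist": 0.24,"grip": 1},
    {"offset": [98,-67,0],"twist": 0.36,"grip": 1},
    {"offset": [131,-90,0],"twist": 0.48,"grip": 1},
    {"offset": [164,-113,0],"twist": 0.6,"grip": 1}
  ]
}}

```text
time: 21.98
tool_pos: [0.5149, 0.2043, 0.3743]
tool_rot: [0.0, 0.968, 0.252, 0.0]
contact_force: [1.0, -0.4, -0.3]
gripper_width: 1.0
```

Run:
```python
from h import *
st();go(.498,.3692,.275,102.4)
```

```text
t 21.98 p [0.5149 0.2043 0.3743] yaw -60.84 tilt [ 0. -0. -1.] F [ 1.  -0.4 -0.3] g 1.0 j [ 0.24 -0.1   1.81 -0.    1.43  1.31]
offset [65.6, -152.3, 99.3] twist 0.293
```

Call:
{"op": "play_rows", "data": {
  "increments": [
    {"offset": [16,-38,10],"twist": 0.08,"grip": 1},
    {"offset": [32,-76,25],"twist": 0.16,"grip": 1},
    {"offset": [48,-114,45],"twist": 0.24,"grip": 1},
    {"offset": [65,-152,70],"twist": 0.293,"grip": 1},
    {"offset": [65,-152,99],"twist": 0.293,"grip": 1}
  ]
}}

```text
time: 22.4
tool_pos: [0.4973, 0.3716, 0.2782]
tool_rot: [-0.002, 0.994, 0.111, 0.004]
contact_force: [1.0, -0.2, 0.6]
gripper_width: 1.0
```

Call:
{"op": "play_rows", "data": {
  "increments": [
    {"offset": [0,0,0],"twist": 0,"grip": 1},
    {"offset": [0,0,0],"twist": 0,"grip": 1}
  ]
}}

```text
time: 22.57
tool_pos: [0.4957, 0.3671, 0.2723]
tool_rot: [0.002, 0.994, 0.112, -0.003]
contact_force: [-0.1, 0.2, 0.2]
gripper_width: 0.997
```

Run:
```python
from h import *
st(); c,T=cal("wrist"); im=manip.grab_frame("wrist"); np.save("a2T.npy",T); cv2.imwrite("pics/a2.png",im)
go(.498,.3692,.24,102.4)
h=cv2.cvtColor(im,cv2.COLOR_BGR2HSV); print(h[245,270],h[200,270])
old=cv2.imread("pics/a.png")
for nm,I in(("old",old),("new",im)):
  for v in(222,240,262):
    g=I[v,:,:].astype(int); hh=cv2.cvtColor(I,cv2.COLOR_BGR2HSV)[v]
    row=hh[:,1].astype(int); print(nm,v,"S",[int(row[u-2:u+3].mean()) for u in range(170,385,6)])
```

```text
t 22.57 p [0.4957 0.3671 0.2723] yaw -77.19 tilt [-0.006 -0.004 -1.   ] F [-0.1  0.2  0.2] g 0.997 j [ 0.52  0.15  1.74 -0.    1.26  1.86]
offset [1.8, -2.0, 35.1] twist 0.006
[ 18  46 127] [ 18  44 104]
old 222 S [14, 14, 17, 42, 42, 42, 43, 41, 42, 42, 42, 42, 42, 42, 41, 42, 42, 41, 41, 43, 41, 43, 43, 42, 43, 42, 43, 43, 42, 41, 41, 30, 13, 11, 16, 55]
old 240 S [10, 10, 11, 17, 41, 42, 43, 42, 42, 42, 43, 46, 48, 49, 48, 45, 46, 45, 43, 41, 41, 43, 43, 42, 42, 42, 42, 41, 41, 42, 36, 13, 10, 16, 54, 54]
old 262 S [55, 54, 53, 54, 54, 42, 42, 42, 43, 41, 42, 42, 44, 43, 45, 46, 46, 45, 43, 42, 42, 43, 44, 44, 43, 44, 44, 42, 43, 46, 54, 55, 54, 55, 55, 54]
new 222 S [54, 48, 13, 30, 43, 42, 43, 43, 42, 43, 43, 42, 42, 42, 43, 42, 42, 42, 41, 43, 42, 42, 43, 42, 42, 42, 43, 43, 42, 42, 42, 42, 23, 13, 12, 13]
new 240 S [55, 55, 47, 12, 33, 42, 42, 42, 42, 42, 43, 44, 47, 50, 49, 48, 46, 46, 45, 43, 41, 42, 42, 43, 42, 41, 43, 42, 42, 42, 42, 29, 13, 12, 13, 13]
new 262 S [55, 54, 55, 55, 55, 49, 42, 43, 42, 42, 42, 41, 42, 43, 44, 46, 46, 46, 44, 43, 43, 43, 44, 44, 43, 42, 43, 44, 43, 44, 51, 55, 56, 55, 56, 56]
```

View pics/a2.png

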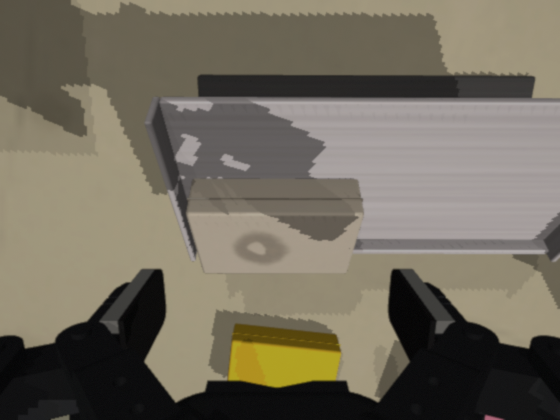

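The remaining box is centred at column about 275 against the jaw centre 277, with the left cheek at about (180,220). I'm descending with a small correction.

Call:
{"op": "play_rows", "data": {
  "increments": [
    {"offset": [1.5,-1.5,10],"twist": 0.003,"grip": 1},
    {"offset": [1.5,-1.5,20],"twist": 0.003,"grip": 1},
    {"offset": [1.5,-1.5,30],"twist": 0.003,"grip": 1},
    {"offset": [1.5,-1.5,35],"twist": 0.003,"grip": 1},
    {"offset": [1.5,-1.5,37],"twist": 0.003,"grip": 1}
  ]
}}

```text
time: 23.03
tool_pos: [0.4972, 0.3685, 0.2379]
tool_rot: [0.0, 0.994, 0.109, -0.001]
contact_force: [-0.6, 0.8, 0.3]
gripper_width: 0.998
```

Call:
{"op": "play_rows", "data": {
  "increments": [
    {"offset": [0,0,0],"twist": 0,"grip": 1},
    {"offset": [0,0,0],"twist": 0,"grip": 1}
  ]
}}

```text
time: 23.2
tool_pos: [0.4975, 0.3691, 0.2395]
tool_rot: [-0.0, 0.994, 0.109, 0.0]
contact_force: [0.2, -0.4, -0.9]
gripper_width: 0.996
```

Run:
```python
from h import *
st();go(.498,.3692,.2376,102.4)
```

```text
t 23.2 p [0.4975 0.3691 0.2395] yaw -77.43 tilt [ 0.  0. -1.] F [ 0.2 -0.4 -0.9] g 0.996 j [ 0.52  0.19  1.75 -0.    1.2   1.87]
offset [0.5, 0.1, 1.9] twist 0.003
```

Call:
{"op": "play_rows", "data": {
  "increments": [
    {"offset": [0,0,1.5],"twist": 0,"grip": 0.6},
    {"offset": [0,0,1.5],"twist": 0,"grip": 0.6},
    {"offset": [0,0,1.5],"twist": 0,"grip": 0.6},
    {"offset": [0,0,1.5],"twist": 0,"grip": 0.6},
    {"offset": [0,0,1.5],"twist": 0,"grip": 0.6}
  ]
}}

```text
time: 23.62
tool_pos: [0.4979, 0.3694, 0.2401]
tool_rot: [0.0, 0.994, 0.11, 0.001]
contact_force: [-3.4, -2.5, 6.6]
gripper_width: 0.85
```

Call:
{"op": "play_rows", "data": {
  "increments": [
    {"offset": [0,0,-8],"twist": 0,"grip": 0.6},
    {"offset": [0,0,-25],"twist": 0,"grip": 0.6},
    {"offset": [0,0,-50],"twist": 0,"grip": 0.6},
    {"offset": [0,0,-80],"twist": 0,"grip": 0.6},
    {"offset": [0,0,-100],"twist": 0,"grip": 0.6}
  ]
}}

```text
time: 24.03
tool_pos: [0.4976, 0.3695, 0.3408]
tool_rot: [-0.001, 0.994, 0.11, 0.001]
contact_force: [0.6, 0.9, -0.7]
gripper_width: 0.844
```

Run:
```python
from h import *
st(); im=manip.grab_frame("wrist"); print([np.round(d["xyz"],3) for d in manip.boxes_of("box_a","wrist")][:2])
a=sq2w(-.075,.177); print(a); go(a[0],a[1],.35,6.15)
```

```text
t 24.03 p [0.4976 0.3695 0.3408] yaw -77.41 tilt [ 0.002  0.001 -1.   ] F [ 0.6  0.9 -0.7] g 0.844 j [0.52 0.09 1.69 0.   1.37 1.87]
[array([0.002, 0.013, 0.135]), array([0.012, 0.11 , 0.332])]
[ 0.55538    -0.16500639]
offset [-61.1, 534.5, -8.5] twist -1.458
```

Call:
{"op": "play_rows", "data": {
  "increments": [
    {"offset": [-10,30,-4],"twist": -0.1,"grip": 0.6},
    {"offset": [-20,70,-8],"twist": -0.22,"grip": 0.6},
    {"offset": [-28,110,-12],"twist": -0.34,"grip": 0.6},
    {"offset": [-34,150,-15],"twist": -0.46,"grip": 0.6},
    {"offset": [-40,190,-15],"twist": -0.58,"grip": 0.6}
  ]
}}

```text
time: 24.55
tool_pos: [0.4988, 0.1791, 0.3519]
tool_rot: [-0.0, 0.923, 0.385, -0.0]
contact_force: [1.4, -0.5, -1.1]
gripper_width: 0.848
```

Run:
```python
from h import *
st(); a=sq2w(-.075,.165); go(a[0],a[1],.35,6.15)
```

```text
t 24.55 p [0.4988 0.1791 0.3519] yaw -44.71 tilt [-0.001 -0.    -1.   ] F [ 1.4 -0.5 -1.1] g 0.848 j [ 0.2  -0.14  1.89 -0.    1.39  0.98]
offset [-212.3, 291.5, 2.0] twist -0.888
```

Call:
{"op": "play_rows", "data": {
  "increments": [
    {"offset": [-23,32,0],"twist": -0.12,"grip": 0.6},
    {"offset": [-46,64,0],"twist": -0.24,"grip": 0.6},
    {"offset": [-70,96,0],"twist": -0.36,"grip": 0.6},
    {"offset": [-94,128,0],"twist": -0.48,"grip": 0.6},
    {"offset": [-118,160,0],"twist": -0.6,"grip": 0.6}
  ]
}}

```text
time: 24.97
tool_pos: [0.5268, -0.0054, 0.3513]
tool_rot: [-0.001, 0.78, 0.625, -0.001]
contact_force: [0.8, -0.7, -0.8]
gripper_width: 0.845
```

Run:
```python
from h import *
st(); a=sq2w(-.075,.165); go(a[0],a[1],.22,6.15)
```

```text
t 24.97 p [ 0.5268 -0.0054  0.3513] yaw -12.6 tilt [-0.002  0.    -1.   ] F [ 0.8 -0.7 -0.8] g 0.845 j [-0.15 -0.14  1.89  0.    1.39  0.07]
offset [-160.9, 66.8, 131.2] twist -0.327
```

Call:
{"op": "play_rows", "data": {
  "increments": [
    {"offset": [-34,14,5],"twist": -0.1,"grip": 0.6},
    {"offset": [-68,28,15],"twist": -0.2,"grip": 0.6},
    {"offset": [-102,42,30],"twist": -0.3,"grip": 0.6},
    {"offset": [-136,56,45],"twist": -0.327,"grip": 0.6},
    {"offset": [-161,67,75],"twist": -0.327,"grip": 0.6}
  ]
}}

```text
time: 25.38
tool_pos: [0.5575, -0.1787, 0.2792]
tool_rot: [0.003, 0.67, 0.742, 0.001]
contact_force: [1.2, 0.5, -0.5]
gripper_width: 0.847
```

Call:
{"op": "play_rows", "data": {
  "increments": [
    {"offset": [0,0,30],"twist": 0,"grip": 0.6},
    {"offset": [0,0,56],"twist": 0,"grip": 0.6},
    {"offset": [0,0,70],"twist": 0,"grip": 0.6},
    {"offset": [0,0,77],"twist": 0,"grip": 0.6},
    {"offset": [0,0,77],"twist": 0,"grip": 0.6}
  ]
}}

```text
time: 25.8
tool_pos: [0.5559, -0.1748, 0.199]
tool_rot: [-0.002, 0.67, 0.742, -0.001]
contact_force: [0.6, 0.6, -2.7]
gripper_width: 0.848
```

Run:
```python
from h import *
st()
```

```text
t 25.8 p [ 0.5559 -0.1748  0.199 ] yaw 5.84 tilt [-0.004  0.002 -1.   ] F [ 0.6  0.6 -2.7] g 0.848 j [-0.43  0.17  1.85  0.    1.12 -0.53]
```

Low edge just above the table; release, lift and measure.

Call:
{"op": "play_rows", "data": {
  "increments": [
    {"offset": [0,0,1],"twist": 0,"grip": 0.6},
    {"offset": [0,0,1],"twist": 0,"grip": 1},
    {"offset": [0,0,1],"twist": 0,"grip": 1},
    {"offset": [0,0,1],"twist": 0,"grip": 1},
    {"offset": [0,0,1],"twist": 0,"grip": 1}
  ]
}}

```text
time: 26.22
tool_pos: [0.5571, -0.1757, 0.2009]
tool_rot: [0.001, 0.67, 0.742, 0.0]
contact_force: [1.1, 0.4, -0.3]
gripper_width: 1.001
```

Call:
{"op": "play_rows", "data": {
  "increments": [
    {"offset": [0,0,-30],"twist": 0,"grip": 1},
    {"offset": [0,0,-65],"twist": 0,"grip": 1},
    {"offset": [0,0,-70],"twist": 0,"grip": 1},
    {"offset": [0,0,-70],"twist": 0,"grip": 1}
  ]
}}

```text
time: 26.55
tool_pos: [0.5581, -0.1763, 0.2743]
tool_rot: [0.004, 0.67, 0.742, 0.001]
contact_force: [0.0, -0.0, 0.1]
gripper_width: 0.998
```

Run:
```python
from h import *
st(); c,T=cal("wrist"); im=manip.grab_frame("wrist"); cv2.imwrite("pics/b2.png",im)
boxes(im,T)
a=sq2w(-.0747,.182); go(a[0],a[1],.177,6.15)
```

```text
t 26.55 p [ 0.5581 -0.1763  0.2743] yaw 5.81 tilt [ 0.007 -0.003 -1.   ] F [ 0.  -0.   0.1] g 0.998 j [-0.43  0.07  1.82 -0.    1.24 -0.53]
px [275 307] [401 398] sq ctr mm [-31.1  66.6] size [73.4 87.3] ang 89.4 extent x -74.7 12.5 y 29.6 103.5
px [210 148] [335 229] sq ctr mm [-75.4 183.2] size [49.8 73.4] ang 89.8 extent x -112.1 -38.7 y 158.4 208.2
px [388  16] [436 267] sq ctr mm [  5.3 204.5] size [145.6  15. ] ang 90.0 extent x -2.2 12.8 y 131.7 277.3
offset [16.2, -0.8, 94.7] twist -0.006
```

Call:
{"op": "play_rows", "data": {
  "increments": [
    {"offset": [17,-1.5,5],"twist": -0.006,"grip": 1},
    {"offset": [17,-1.5,35],"twist": -0.006,"grip": 1},
    {"offset": [17,-1.5,65],"twist": -0.006,"grip": 1},
    {"offset": [17,-1.5,85],"twist": -0.006,"grip": 1},
    {"offset": [17,-1.5,92],"twist": -0.006,"grip": 1}
  ]
}}

```text
time: 27.02
tool_pos: [0.5507, -0.1569, 0.1718]
tool_rot: [-0.005, 0.668, 0.744, -0.001]
contact_force: [-0.2, -0.1, -1.0]
gripper_width: 1.002
```

Call:
{"op": "play_rows", "data": {
  "increments": [
    {"offset": [0,0,0],"twist": 0,"grip": 1},
    {"offset": [0,0,0],"twist": 0,"grip": 1}
  ]
}}

```text
time: 27.18
tool_pos: [0.5531, -0.1584, 0.177]
tool_rot: [-0.001, 0.668, 0.744, -0.0]
contact_force: [0.2, 1.4, -0.2]
gripper_width: 1.007
```

Run:
```python
from h import *
st(); a=sq2w(-.0754,.1832); go(a[0],a[1],.177,6.15)
```

```text
t 27.18 p [ 0.5531 -0.1584  0.177 ] yaw 6.18 tilt [-0.002  0.001 -1.   ] F [ 0.2  1.4 -0.2] g 1.007 j [-0.41  0.19  1.88 -0.    1.08 -0.52]
offset [-0.7, 1.2, 0.0] twist 0.001
```

Call:
{"op": "play_rows", "data": {
  "increments": [
    {"offset": [0,0,0],"twist": 0,"grip": 0.6},
    {"offset": [0,0,0],"twist": 0,"grip": 0.6},
    {"offset": [0,0,0],"twist": 0,"grip": 0.6},
    {"offset": [0,0,0],"twist": 0,"grip": 0.6},
    {"offset": [0,0,0],"twist": 0,"grip": 0.6}
  ]
}}

```text
time: 27.6
tool_pos: [0.5544, -0.1593, 0.1798]
tool_rot: [0.002, 0.668, 0.744, 0.001]
contact_force: [0.6, 0.7, 6.4]
gripper_width: 0.861
```

Call:
{"op": "play_rows", "data": {
  "increments": [
    {"offset": [0,0,-4],"twist": 0,"grip": 0.6},
    {"offset": [-12,8,-5],"twist": 0,"grip": 0.6},
    {"offset": [-27,18,-5],"twist": 0,"grip": 0.6},
    {"offset": [-42,28,-5],"twist": 0,"grip": 0.6},
    {"offset": [-47,32,-5],"twist": 0,"grip": 0.6}
  ]
}}

```text
time: 28.02
tool_pos: [0.591, -0.2036, 0.1829]
tool_rot: [0.0, 0.668, 0.744, -0.0]
contact_force: [-0.3, 0.4, -1.5]
gripper_width: 0.862
```

Call:
{"op": "play_rows", "data": {
  "increments": [
    {"offset": [0,0,0],"twist": 0,"grip": 0.6},
    {"offset": [0,0,0],"twist": 0,"grip": 0.6},
    {"offset": [0,0,2],"twist": 0,"grip": 0.6},
    {"offset": [0,0,5.5],"twist": 0,"grip": 0.6},
    {"offset": [0,0,5.5],"twist": 0,"grip": 0.6}
  ]
}}

```text
time: 28.43
tool_pos: [0.5903, -0.2017, 0.1797]
tool_rot: [-0.001, 0.668, 0.744, -0.0]
contact_force: [-7.9, 3.2, 14.8]
gripper_width: 0.862
```

Run:
```python
from h import *
st(); p,_=tool(); print(w2sq(p[0],p[1]))
```

```text
t 28.43 p [ 0.5903 -0.2017  0.1797] yaw 6.2 tilt [-0.002  0.001 -1.   ] F [-7.9  3.2 14.8] g 0.862 j [-0.45  0.28  1.76 -0.    1.1  -0.56]
[-0.04424988  0.13682303]
```

Call:
{"op": "play_rows", "data": {
  "increments": [
    {"offset": [0,0,-2],"twist": 0,"grip": 0.6},
    {"offset": [-2,3,-2.5],"twist": 0,"grip": 0.6},
    {"offset": [-4,5,-2.5],"twist": 0,"grip": 0.6},
    {"offset": [-5,7,-2.5],"twist": 0,"grip": 0.6},
    {"offset": [-5,7,-2.5],"twist": 0,"grip": 0.6}
  ]
}}

```text
time: 28.85
tool_pos: [0.5982, -0.2065, 0.1798]
tool_rot: [0.0, 0.668, 0.744, 0.0]
contact_force: [-0.8, 0.9, 1.2]
gripper_width: 0.867
```

Call:
{"op": "play_rows", "data": {
  "increments": [
    {"offset": [-1,0,0],"twist": 0,"grip": 0.6},
    {"offset": [-2,0,0],"twist": 0,"grip": 0.6},
    {"offset": [-3,0,0],"twist": 0,"grip": 0.6},
    {"offset": [-3,0,0],"twist": 0,"grip": 0.6}
  ]
}}

```text
time: 29.18
tool_pos: [0.5983, -0.2087, 0.1798]
tool_rot: [-0.001, 0.668, 0.744, 0.001]
contact_force: [-0.3, 5.7, 2.4]
gripper_width: 0.865
```

Run:
```python
from h import *
st(); p,_=tool(); print(w2sq(p[0],p[1]))
```

```text
t 29.18 p [ 0.5983 -0.2087  0.1798] yaw 6.12 tilt [-0.     0.003 -1.   ] F [-0.3  5.7  2.4] g 0.865 j [-0.45  0.3   1.73  0.    1.11 -0.56]
[-0.03701007  0.12898272]
```

Call:
{"op": "play_rows", "data": {
  "increments": [
    {"offset": [0,1,0],"twist": 0,"grip": 0.6},
    {"offset": [0,2,0],"twist": 0,"grip": 0.6},
    {"offset": [0,3,0],"twist": 0,"grip": 0.6},
    {"offset": [0,3.5,0],"twist": 0,"grip": 0.6},
    {"offset": [0,3.5,0],"twist": 0,"grip": 0.6}
  ]
}}

```text
time: 29.6
tool_pos: [0.6003, -0.2086, 0.1799]
tool_rot: [-0.004, 0.668, 0.744, -0.001]
contact_force: [-12.5, 5.2, 11.8]
gripper_width: 0.86
```

Call:
{"op": "play_rows", "data": {
  "increments": [
    {"offset": [-1,0,0],"twist": 0,"grip": 0.6},
    {"offset": [-2,0,0],"twist": 0,"grip": 0.6},
    {"offset": [-2,0,0],"twist": 0,"grip": 0.6}
  ]
}}

```text
time: 29.85
tool_pos: [0.6004, -0.2094, 0.1799]
tool_rot: [-0.005, 0.668, 0.744, -0.0]
contact_force: [-13.0, 10.8, 14.1]
gripper_width: 0.863
```

Run:
```python
from h import *
st(); p,_=tool(); print(w2sq(p[0],p[1]))
```

```text
t 29.85 p [ 0.6004 -0.2094  0.1799] yaw 6.1 tilt [-0.008  0.007 -1.   ] F [-13.   10.8  14.1] g 0.863 j [-0.45  0.31  1.72  0.    1.12 -0.56]
[-0.03496855  0.12805449]
```

Tight against both. Release, lift, pull back for a look.

Call:
{"op": "play_rows", "data": {
  "increments": [
    {"offset": [0.5,-1,0],"twist": 0,"grip": 1},
    {"offset": [0.5,-1,0],"twist": 0,"grip": 1},
    {"offset": [0.5,-1,0],"twist": 0,"grip": 1},
    {"offset": [0.5,-1,-25],"twist": 0,"grip": 1},
    {"offset": [0.5,-1,-60],"twist": 0,"grip": 1}
  ]
}}

```text
time: 30.27
tool_pos: [0.5991, -0.2102, 0.2357]
tool_rot: [-0.004, 0.668, 0.744, -0.001]
contact_force: [0.3, 0.5, 0.1]
gripper_width: 1.001
```

Call:
{"op": "play_rows", "data": {
  "increments": [
    {"offset": [25,0,-20],"twist": 0,"grip": 1},
    {"offset": [40,0,-40],"twist": 0,"grip": 1},
    {"offset": [40,0,-40],"twist": 0,"grip": 1},
    {"offset": [40,0,-40],"twist": 0,"grip": 1}
  ]
}}

```text
time: 30.6
tool_pos: [0.5971, -0.1709, 0.2815]
tool_rot: [0.002, 0.668, 0.744, 0.0]
contact_force: [0.1, -0.6, -0.1]
gripper_width: 0.999
```

Run:
```python
from h import *
st(); c,T=cal("wrist"); im=manip.grab_frame("wrist"); np.save("fT.npy",T); cv2.imwrite("pics/f.png",im)
s=manip.grab_frame("scene"); 
boxes(im,T)
a=cv2.resize(im[160:420,130:430],None,fx=1.33,fy=1.33,interpolation=cv2.INTER_CUBIC); b=cv2.resize(s[200:305,270:420],(399,280),interpolation=cv2.INTER_CUBIC)
H=346; o=np.zeros((H,800,3),np.uint8); o[:a.shape[0],:399]=a[:H,:399]; o[:280,400:799]=b; cv2.imwrite("pics/fin.png",o)
for q in("conical_flask","amber_bottle","vol_flask","beaker"):
    print(q,[np.round(toW("scene",d["xyz"]),3).tolist() for d in manip.tip_of(q,"scene")][:1])
```

```text
t 30.6 p [ 0.5971 -0.1709  0.2815] yaw 6.21 tilt [ 0.003 -0.002 -1.   ] F [ 0.1 -0.6 -0.1] g 0.999 j [-0.4   0.15  1.73 -0.    1.27 -0.51]
px [216  23] [366 383] sq ctr mm [-29.7 158.2] size [238.4  89.1] ang 89.9 extent x -74.4 15.0 y 39.0 277.3
conical_flask [[0.474, 0.108, -0.0]]
amber_bottle [[0.696, 0.097, -0.005]]
vol_flask [[0.796, -0.152, -0.005]]
beaker [[0.396, -0.232, -0.002]]
```

View pics/fin.png

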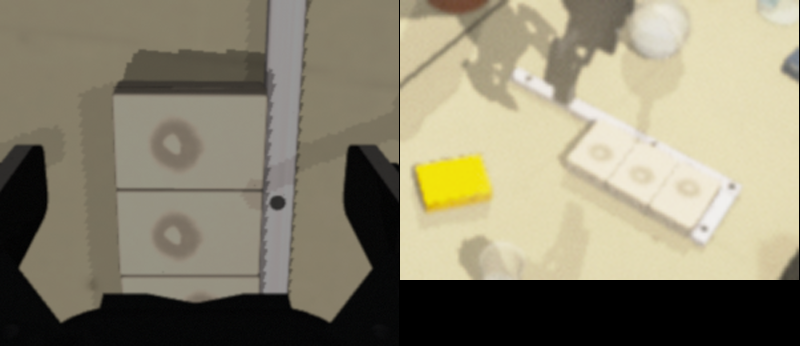

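The row is neat: left picture shows hairline seams only at rows 190 and 275 and the box ends flush along the bar, right shows all three boxes filling the square from the short arm. I'll finish with one gentle squeeze on the outer box with closed fingers.

Run:
```python
from h import *
st(); a=sq2w(-.037,.188); go(a[0],a[1],.182,6.15)
```

```text
t 30.9 p [ 0.5961 -0.1714  0.2781] yaw 6.11 tilt [-0.003  0.001 -1.   ] F [0.2 0.7 0.3] g 0.994 j [-0.4   0.15  1.73 -0.    1.27 -0.51]
offset [21.6, -1.6, 96.1] twist -0.001
```

Call:
{"op": "play_rows", "data": {
  "increments": [
    {"offset": [22,-1.5,0],"twist": 0,"grip": 0},
    {"offset": [22,-1.5,0],"twist": 0,"grip": 0},
    {"offset": [22,-1.5,25],"twist": 0,"grip": 0},
    {"offset": [22,-1.5,50],"twist": 0,"grip": 0},
    {"offset": [22,-1.5,60],"twist": 0,"grip": 0}
  ]
}}

```text
time: 31.32
tool_pos: [0.5913, -0.149, 0.2159]
tool_rot: [-0.003, 0.668, 0.744, -0.001]
contact_force: [-1.0, 0.4, -1.1]
gripper_width: 0.297
```

Call:
{"op": "play_rows", "data": {
  "increments": [
    {"offset": [0,0,0],"twist": 0,"grip": 0},
    {"offset": [0,0,15],"twist": 0,"grip": 0},
    {"offset": [0,0,28],"twist": 0,"grip": 0},
    {"offset": [0,0,36],"twist": 0,"grip": 0},
    {"offset": [0,0,36],"twist": 0,"grip": 0}
  ]
}}

```text
time: 31.73
tool_pos: [0.5919, -0.149, 0.1818]
tool_rot: [-0.002, 0.668, 0.744, -0.001]
contact_force: [-0.4, -0.0, -0.0]
gripper_width: -0.001
```

Call:
{"op": "play_rows", "data": {
  "increments": [
    {"offset": [-5,0,0],"twist": 0,"grip": 0},
    {"offset": [-10,0,0],"twist": 0,"grip": 0},
    {"offset": [-15,0,0],"twist": 0,"grip": 0},
    {"offset": [-18,0,0],"twist": 0,"grip": 0},
    {"offset": [-18,0,0],"twist": 0,"grip": 0}
  ]
}}

```text
time: 32.15
tool_pos: [0.595, -0.1681, 0.1847]
tool_rot: [0.001, 0.668, 0.744, 0.0]
contact_force: [1.0, 0.3, 0.4]
gripper_width: -0.001
```

Run:
```python
from h import *
st(); p,_=tool(); print(w2sq(p[0],p[1]))
```

```text
t 32.15 p [ 0.595  -0.1681  0.1847] yaw 6.1 tilt [ 0.001 -0.001 -1.   ] F [1.  0.3 0.4] g -0.001 j [-0.4   0.26  1.77 -0.    1.1  -0.5 ]
[-0.03593863  0.1697073 ]
```

Call:
{"op": "play_rows", "data": {
  "increments": [
    {"offset": [-1.5,0,0],"twist": 0,"grip": 0},
    {"offset": [-3,0,0],"twist": 0,"grip": 0},
    {"offset": [-4,0,0],"twist": 0,"grip": 0},
    {"offset": [-5,0,0],"twist": 0,"grip": 0},
    {"offset": [-5,0,0],"twist": 0,"grip": 0}
  ]
}}

```text
time: 32.57
tool_pos: [0.5951, -0.1719, 0.1839]
tool_rot: [-0.0, 0.668, 0.744, 0.0]
contact_force: [0.2, -0.1, 0.5]
gripper_width: -0.001
```

Call:
{"op": "play_rows", "data": {
  "increments": [
    {"offset": [-1,0,0],"twist": 0,"grip": 0},
    {"offset": [-2,0,0],"twist": 0,"grip": 0},
    {"offset": [-2,0,0],"twist": 0,"grip": 0}
  ]
}}

```text
time: 32.82
tool_pos: [0.5953, -0.1728, 0.1838]
tool_rot: [-0.002, 0.668, 0.744, 0.001]
contact_force: [-0.9, 7.7, 3.3]
gripper_width: 0.003
```

Run:
```python
from h import *
st(); p,_=tool(); print(w2sq(p[0],p[1]))
```

```text
t 32.82 p [ 0.5953 -0.1728  0.1838] yaw 6.15 tilt [-0.001  0.004 -1.   ] F [-0.9  7.7  3.3] g 0.003 j [-0.4   0.27  1.77  0.    1.11 -0.51]
[-0.03614277  0.16501511]
```

Call:
{"op": "play_rows", "data": {
  "increments": [
    {"offset": [6,0,0],"twist": 0,"grip": 0},
    {"offset": [20,0,0],"twist": 0,"grip": 0},
    {"offset": [22,0,-30],"twist": 0,"grip": 0},
    {"offset": [30,0,-70],"twist": 0,"grip": 0.5},
    {"offset": [40,0,-110],"twist": 0,"grip": 1}
  ]
}}

```text
time: 33.23
tool_pos: [0.5902, -0.1332, 0.2932]
tool_rot: [-0.002, 0.668, 0.744, -0.001]
contact_force: [1.3, 0.1, 0.2]
gripper_width: 0.276
```

Call:
{"op": "play_rows", "data": {
  "increments": [
    {"offset": [20,0,-30],"twist": 0,"grip": 1},
    {"offset": [20,0,-30],"twist": 0,"grip": 1},
    {"offset": [20,0,-30],"twist": 0,"grip": 1},
    {"offset": [20,0,-30],"twist": 0,"grip": 1}
  ]
}}

```text
time: 33.57
tool_pos: [0.5885, -0.1137, 0.323]
tool_rot: [-0.0, 0.668, 0.744, -0.0]
contact_force: [0.1, -0.6, 0.3]
gripper_width: 0.845
```

Run:
```python
from h import *
st(); c,T=cal("wrist"); im=manip.grab_frame("wrist"); cv2.imwrite("pics/f2.png",im)
h=cv2.cvtColor(im,cv2.COLOR_BGR2HSV); k=((h[...,1]<49)&(h[...,2]>141)&(h[...,0]<30)); k[:, [u for u in range(560) if u>330]]=False
# near-end edge (image left) per row -> square x at top height
out=[]
for v in range(150,420,10):
    u=np.flatnonzero(k[v,150:330]); 
    if len(u)>30: q=w2sq(*pix("wrist",(150+u[0],v),.022,T)[:2])*1000; out.append((round(q[1]),round(q[0],1)))
print(out); boxes(im,T)
```

```text
t 33.57 p [ 0.5885 -0.1137  0.323 ] yaw 6.2 tilt [-0.001 -0.    -1.   ] F [ 0.1 -0.6  0.3] g 0.845 j [-0.31  0.06  1.75 -0.    1.34 -0.42]
[(150, np.float64(-74.2)), (141, np.float64(-73.7)), (132, np.float64(-73.9)), (123, np.float64(-74.2)), (114, np.float64(-73.7)), (94, np.float64(-74.3)), (85, np.float64(-73.7)), (75, np.float64(-74.0)), (65, np.float64(-64.1))]
px [231 121] [353 385] sq ctr mm [-29.4 170.2] size [221.4  89.5] ang 89.9 extent x -74.4 15.4 y 59.5 280.8
```

```bash
python3 -c "
from h import *
st(); print(manip.job_done())"
```

```text
t 33.62 p [ 0.5883 -0.114   0.3219] yaw 6.17 tilt [-0.003  0.001 -1.   ] F [ 0.3  0.6 -0.8] g 0.924 j [-0.32  0.06  1.75 -0.    1.34 -0.42]
the job is handed in; nothing more can be done
None
```

The three white slide boxes lie flat, tops up, in a tight row in the bench square, and the job was handed in at 33.6 s of the 72 s allowed. No verdict is reported, so what follows rests on my own checks.

**How it was done:** Box_c went in first, against the short arm. The two rack boxes were gripped by their short ends, because the moves could not tilt the tool. Each was set down on the worktop, gripped again and slid in beside the row against the long bar. One of them would not pivot flat when pressed down (44 N at the wrist), so I eased off and let it drop flat instead. I finished with a gentle squeeze of about 8 N on the outer box.

**Last checks:**
- **Ends:** the near ends of boxes 2 and 3 are in line to about 0.6 mm. Box 1's near end, measured earlier, agrees.
- **Angle:** the row reads square to the bar to about 0.1°.
- **Gaps:** the last picture, taken before the squeeze, showed only hairline seams. The squeeze met the outer box just where a closed-up row should end.
- **Other objects:** the flasks, bottle and beaker measured where they started, to within the few millimetres the detector is good to. That was before the final squeeze, which stayed near the row.

**Disagreements:** the boxes measured 2–4 mm under their stated size in both the images and the jaw opening. At bar contact the tool stood about 3.5 mm farther toward the bar than my fit of the square predicted. It was the same for all three boxes, so I put it down to calibration.

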